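Make up the pressure-cooker kit and the buttermilk kit from the turntable

ROBOT

A 6-joint arm with a two-finger parallel gripper is mounted at the origin on the work surface. World frame = base frame: x ahead of the robot, y to its left, z up, the work surface at z = 0. Lengths are in m, angles in rad, forces in N, time in s.
With the tool pointing down it reaches from about 0.25 to 0.725 m from the base axis. Payload 4 kg.
Tool frame: the origin (TCP) lies on the centre line of the jaws, within the pads' length; the fingertips stand 19 mm ahead of it and the grasp point (between the pads) is the TCP; z points along the fingers, y is the direction in which the jaws open and shut (so a half turn about z gives the same grasp; the last joint's range is limited). The gripper opens to 85 mm and grips with 20 to 120 N. Pads are 22 mm wide; open, the fingers measure 114 mm over their backs; the gripper's body (76 mm by 85 mm) begins 54 mm behind the grasp point. The pads swing forward as they close: fully open they stand 13 mm farther back than shut.
Start: joints at [-1.194, 0.241, 0.005, 1.335, 0, 1.571], TCP at [0.184, -0.465, 0.25] pointing down, gripper open.
Joint ranges: [-2.72, 2.72], [-1.05, 1.87], [-1.09, 1.28], [-1.99, 2.15], [-1.42, 1.44], [-3.14, 3.14]. Speed limits (rad/s): [2.79, 2.79, 3.14, 3.14, 3.14, 3.14].

INTERFACE

Orientations are given as a unit quaternion [x, y, z, w].
In Python, from rig import status, viewer, job_done gives the robot as it stands. The module is installed in compiled form; this text tells all that it offers.
- The arm moves only by the shell command python3 -m jog 'ROWS' [FORCE]. ROWS is JSON, a list of rows, each an object with "linear": the shift along the tool's x, y, z in mm, a list of three; "rotation": the turn, a rotation vector about the tool's x, y, z in degrees, a list of three; "jaw": the closure, from 0 (fully open) to 1 (shut). In form: [{"linear": [dx, dy, dz], "rotation": [rx, ry, rz], "jaw": jaw}, ...]. A call has exactly 8 rows; each row shifts and turns the commanded pose from where the row before left it, along the tool's axes as they then stand; what a row does not reach is not made up. A row lasts 1/8 s, in which the tool goes at most 62.5 mm and 10.7 degrees, less where a joint would pass 70% of its speed; a pose out of reach is approached as far as the arm can. A call is refused whole if a number of a shift passes 62.5 or a number of a turn 10.7, either way. A call with a gripper value outside its range is refused whole. The fingers move at their own pace and stop on an object; FORCE is the grip in N (left out, the last holds). Time passes only in rows, so rows that do not move let the fingers close, or fill a call up. It gives the time, the measured TCP pose, the force and the opening at its end, in the units of the state.
- status.state(): the state, without advancing time (a new reading comes with each control period).
- viewer.camera(name): name is "side" or "top"; returns (picture, depth): 384x512x3 uint8, red, green, blue; 384x512 float32, m along the optical axis (not along the pixel's ray), 0 where there is no reading.
- viewer.camera_params(name): a dict with "K" (3x3 intrinsics, pixels), "R" (3x3) and "t" (3): a world point X has camera coordinates R X + t. Camera axes: x right, y down, z forward; pixel columns grow to the right and rows downward; lengths in m; the calibration is good to about 2 mm. A picture is of the moment at which its call begins. camera_params takes no time and is no camera call.
- job_done(): hands the job in, once; it reports no verdict.
The state is a dict: "time": time; "q": joint angles; "joint_velocities": joint speeds; "effort": joint torques, N m; "position": TCP position; "ee_rot": TCP orientation; "ft_force": force on the tool from outside, world axes, zero at the start; "torque": the same for the moment, N m; "finger_gap": finger opening in m.
Only numpy, scipy, OpenCV 4.12 (cv2) and the standard library are available. Lean on these libraries where they do the work, as an engineer would, in place of code of your own. Each camera call takes 0.05 s, during which the arm holds its last target.

TASK

Make up two kits. In the round steel tray put the pressure-cooker parts: the wide rubber ring lying flat and the steel whistle standing upright; in the oblong wooden tray put the buttermilk things: the narrow rubber ring lying flat, the cup standing upright and the wooden churner lying down. Every piece must rest directly on the floor of its tray, not on another piece or on the rim; set the cup down gently instead of dropping it, and leave the blue container and the glass jar where they are.

Things in the scene. Friction and masses are not known exactly. Their poses are not given: they have to be found in the camera images.
- wide_ring: Wide grey rubber gasket ring lying flat on the turntable: outer diameter 120 mm, inner diameter 96 mm (wall 12 mm wide), 12 mm thick, 50 g, stiff (keeps its shape). Origin at the centre of the ring, on its underside; z up along its axis. It can be pinched from above across its wall, one finger inside the ring.
- narrow_ring: Narrow grey rubber gasket ring lying flat on the turntable: outer diameter 68 mm, inner diameter 46 mm (wall 11 mm wide), 12 mm thick, 25 g, stiff. Origin at the centre of the ring, on its underside; z up along its axis. It can be pinched from above across its wall, one finger inside the ring.
- cup: Small white ceramic cup without handle, open at the top, standing on the turntable: 64 mm across the rim, a little narrower below, 60 mm tall, wall 4 mm, 140 g. Origin at the centre of its underside; z up. It can be gripped from above across its outside, about 40 mm above its foot.
- whistle: Steel pressure-cooker whistle (weight) standing on the turntable: a 30 mm diameter steel cylinder 30 mm tall, with a small black knob of 22 mm diameter on top, 50 mm tall in all, 80 g. Origin at the centre of its underside; z up.
- churner: Wooden hand churner lying on the counter left or right of the turntable, 70 g: rod 16 mm thick, 190 mm long over all; four-finned head (40 mm across) at its +y end, ball (34 mm) at its -y end. Origin on the rod axis, mid-length, near the balance point; y along the rod to the head. The rod lies level, axis 17 mm above its support, bare for 45 mm either side of the origin.
- round_tray: Round steel tray with a low rim, fixed to the counter, on the left or right: 220 mm across the rim outside, 200 mm at the foot, 22 mm tall, wall 4 mm, flat floor of about 190 mm diameter whose top is 4 mm above the origin. Origin at the centre of the underside; z up.
- oblong_tray: Oblong wooden tray, fixed to the counter, on the other side from the round tray: outside 190 mm along its x and 260 mm along its y, 25 mm tall, walls 5 mm, floor 5 mm thick (inside 180 by 250 mm, 20 mm deep). Origin at the centre of the underside; x and y along its sides, z up.
- turntable: Beige round plastic turntable, 320 mm across, flat top 25 mm above the counter; it stays fixed. The rings, cup and whistle stand on it about 90 mm from its centre, a quarter turn apart, in any arrangement. Origin at its centre, at counter height; z up. A fixed tiled strip 100 mm tall (not listed) stands behind it, about 240 mm beyond its centre.
- container: Blue plastic food container with a closed lid, 92 by 132 by 55 mm, standing on the counter on the other side of the turntable from the churner. Not to be moved. Origin at the centre of its underside; y along its long side; z up.
- jar: Closed amber glass jar with a steel cap, 70 mm in diameter and 120 mm tall, standing on the counter at the robot's far left, outside the trays. Not to be moved. Origin at the centre of its underside; z up.

How it is judged:
By the outcome, as a careful person would: the job done as asked, in the order asked, and still so for the second after the job is handed in, with the robot touching nothing.
It also fails if it takes over 125 s, if anything falls off the work surface, if the arm or the gripper's body presses on something with over 40 N, if the wrist force passes 120 N, or if a joint passes its speed limit or range.

## Working session

There is one attempt and no reset: what is moved stays moved. The work goes in short steps, Python scripts to look and compute and a shell command to move; the robot and the scene stay as the last step left them, time stands still between calls to the robot, and variables do not carry over. Pictures are saved under pics/ and viewed, and the job is handed in when it is done.

```bash
mkdir -p pics; ls
python3 - <<'E'
from rig import status, viewer
import cv2, numpy as np
print(status.state())
for n in ["top","side"]:
    p,d=viewer.camera(n); cv2.imwrite(f"pics/{n}0.png",p[:,:,::-1]); np.savez(f"{n}0.npz",p=p,d=d)
    print(viewer.camera_params(n))
E
```

```text
pics
{'time': 0.0, 'q': array([-1.19399179e+00,  2.41394666e-01,  3.70637812e-03,  1.33519569e+00,
       -1.16528311e-05,  1.57084183e+00]), 'joint_velocities': array([-2.23415859e-04, -1.97321068e-06,  6.97644244e-04, -3.09845522e-04,
       -8.73958574e-04,  1.28869299e-03]), 'effort': array([-1.08749398e-03, -3.72313714e+01,  2.52410084e+01,  1.68210582e-02,
       -5.88460080e-05, -3.56436225e-06]), 'position': array([ 0.18375183, -0.46436628,  0.24941525]), 'ee_rot': array([ 9.82308452e-01,  1.87267229e-01, -2.01244180e-04, -1.02425801e-03]), 'ft_force': array([-0.095541  , -0.08539785,  0.47101372]), 'torque': array([ 0.05955234,  0.03015066, -0.00108915]), 'finger_gap': 0.08584093635770179}
{'K': array([[413.92669393,   0.        , 259.24040746],
       [  0.        , 413.92669393, 193.77035411],
       [  0.        ,   0.        ,   1.        ]]), 'R': array([[-0.0041412 , -0.99980215, -0.01945534],
       [-0.99828343,  0.00526996, -0.05833025],
       [ 0.05842124,  0.01918039, -0.99810775]]), 't': array([0.17255319, 0.54285816, 1.36387271])}
{'K': array([[460.15264885,   0.        , 258.62650798],
       [  0.        , 460.15264885, 194.79256103],
       [  0.        ,   0.        ,   1.        ]]), 'R': array([[-0.73692182, -0.67579972,  0.01552319],
       [-0.40152776,  0.41913884, -0.81430835],
       [ 0.54380298, -0.60631458, -0.58022491]]), 't': array([0.50727354, 0.19355807, 1.16998994])}
```

View pics/top0.png

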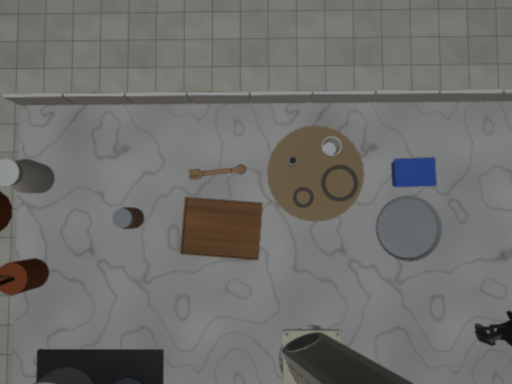

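View pics/side0.png

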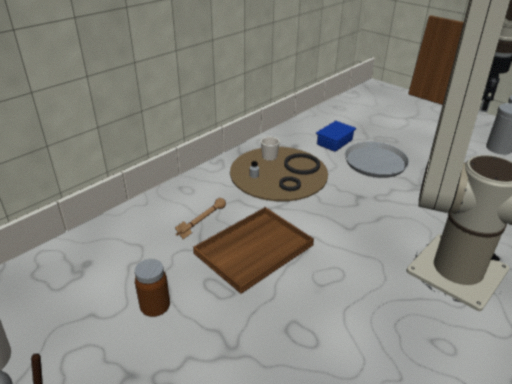

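The top view shows the wide ring near (340,182), narrow ring (303,197), whistle (293,160) and cup (331,147). The turntable is at (315,173), oblong tray (221,229), churner (217,172), round tray (408,227), container (414,172) and jar (124,217). Next I'll turn these into world positions.

```bash
cat > h.py <<'E'
import numpy as np, cv2
from rig import viewer, status
def world(name,d):
    c=viewer.camera_params(name); K,R,t=c['K'],c['R'],c['t']
    v,u=np.mgrid[:d.shape[0],:d.shape[1]]
    X=np.stack([(u-K[0,2])/K[0,0]*d,(v-K[1,2])/K[1,1]*d,d],-1)
    return (X-t)@R
def atz(name,u,v,z):
    c=viewer.camera_params(name); K,R,t=c['K'],c['R'],c['t']
    r=R.T@np.array([(u-K[0,2])/K[0,0],(v-K[1,2])/K[1,1],1.]); o=-R.T@t
    return o+r*(z-o[2])/r[2]
E
python3 - <<'E'
from h import *
for n in ["top","side"]:
    z=np.load(n+"0.npz"); W=world(n,z['d']); p=z['p']
    print(n, "counter z", np.median(W[300:330,180:260,2] if n=="top" else W[330:370,230:300,2]))
    if n=="top":
        up=cv2.resize(p[110:270,100:450,::-1],None,fx=2.28,fy=2.28,interpolation=cv2.INTER_CUBIC); cv2.imwrite("pics/topz.png",up)
        h=np.clip(W[110:270,100:450,2]*2000,0,255).astype(np.uint8); cv2.imwrite("pics/toph.png",cv2.resize(h,None,fx=2.28,fy=2.28,interpolation=cv2.INTER_NEAREST))
    else:
        up=cv2.resize(p[110:300,120:420,::-1],None,fx=2.6,fy=2.6,interpolation=cv2.INTER_CUBIC); cv2.imwrite("pics/sidez.png",up)
        h=np.clip(W[110:300,120:420,2]*2000,0,255).astype(np.uint8); cv2.imwrite("pics/sideh.png",cv2.resize(h,None,fx=2.6,fy=2.6,interpolation=cv2.INTER_NEAREST))
E
```

```text
top counter z 0.0016118777419970977
side counter z 0.0012259926673371282
```

View pics/topz.png

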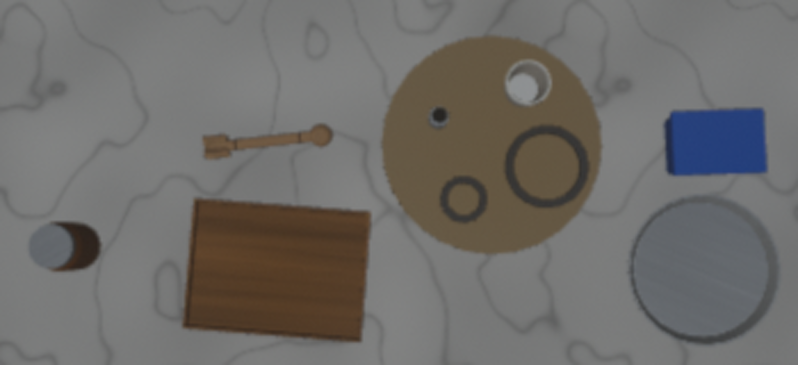

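View pics/toph.png

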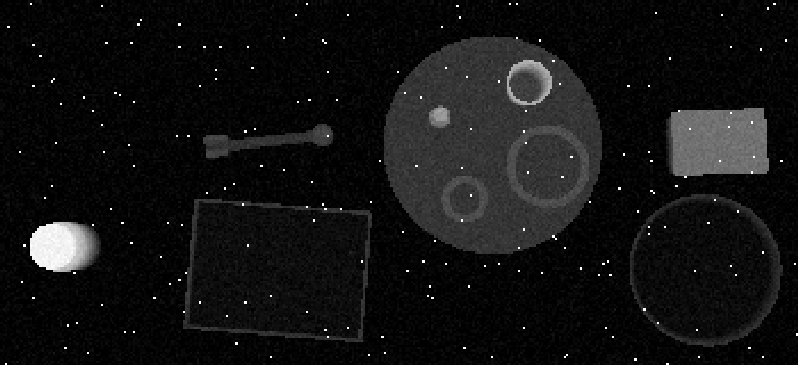

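View pics/sidez.png

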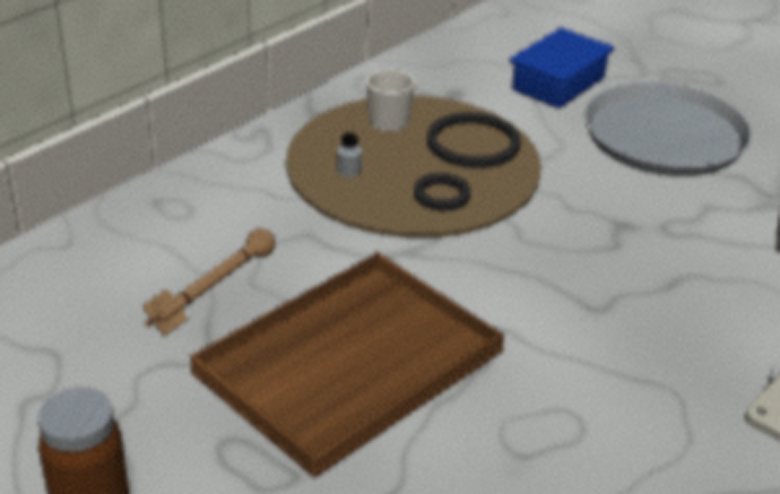

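```bash
cat > m.py <<'E'
from h import *
from scipy.optimize import least_squares
def fitc(P,r=None):
    if r is None:
        f=lambda q:np.hypot(P[:,0]-q[0],P[:,1]-q[1])-q[2]
        s=least_squares(f,[*P.mean(0)[:2],.05],loss='soft_l1',f_scale=.002)
    else:
        f=lambda q:np.hypot(P[:,0]-q[0],P[:,1]-q[1])-r
        s=least_squares(f,P.mean(0)[:2],loss='soft_l1',f_scale=.002)
    return s.x
def atzs(n,uv,z): return np.array([atz(n,u,v,z) for u,v in uv])
def biggest(m):
    k,l,s,c=cv2.connectedComponentsWithStats(m.astype(np.uint8)); i=1+np.argmax(s[1:,4]); return l==i
E
python3 - <<'E'
from m import *
z=np.load("top0.npz"); p=z['p'].astype(int); 
d=cv2.medianBlur(z['d'],3); W=world("top",d); H=W[...,2]
def reg(u0,v0,u1,v1):
    m=np.zeros(H.shape,bool); m[v0:v1,u0:u1]=1; return m
def outline(m):
    c,_=cv2.findContours(m.astype(np.uint8),cv2.RETR_EXTERNAL,cv2.CHAIN_APPROX_NONE); c=max(c,key=cv2.contourArea); return c[:,0,:]
br=p.sum(2)
# rings: dark grey on turntable
for nm,g,r in [("wide",reg(315,160,362,205),.054),("narrow",reg(288,182,317,212),.0285)]:
    m=g&(br<230)&(br>0); m=biggest(m); vv,uu=np.nonzero(m)
    P=atzs("top",np.c_[uu,vv],.037); print(nm,len(uu),fitc(P), fitc(P,r), P[:,:2].mean(0))
# cup rim
g=reg(316,132,346,165); m=g&(H>.05); m=biggest(m); o=outline(m); P=atzs("top",o,.085); print("cup contour",fitc(P),  "depth pts", np.median(W[m&(H>.08)],0))
e=W[m&(H>.08)]; print(fitc(e))
g=reg(283,150,303,170); m=biggest(g&(H>.045)); print("whistle",W[m].mean(0), W[m][:,2].max(), m.sum()); mk=biggest(m&(br<150)); vv,uu=np.nonzero(mk); print("knob",atzs("top",np.c_[uu,vv],.075).mean(0),mk.sum())
m=biggest(reg(260,120,372,225)&(H>.015)); o=outline(m); print("turntable",fitc(atzs("top",o,.025)))
# round tray
m=biggest(reg(368,190,446,265)&(H>.012));P=W[m]; print("round",fitc(P), np.median(H[220:235,400:415]))
# oblong
m=biggest(reg(175,190,268,265)&(H>.015)); o=outline(m); vv,uu=np.nonzero(m); P=atzs("top",o,.025)
rc=cv2.minAreaRect((P[:,:2]*1000).astype(np.float32)); print("oblong",rc,cv2.boxPoints(rc).tolist(), np.median(H[222:235,210:230]))
m=biggest(reg(183,160,250,184)&(H>.008)); P=W[m]; print("churner",len(P)); 
rc=cv2.minAreaRect((P[:,:2]*1000).astype(np.float32)); print(rc,cv2.boxPoints(rc).tolist())
vv,uu=np.nonzero(m); Q=atzs("top",np.c_[uu,vv],.02);
mid=Q[(Q[:,1]>np.quantile(Q[:,1],.0)+.055)&(Q[:,1]<Q[:,1].max()-.06)]
print("rod fit", np.polyfit(mid[:,1],mid[:,0],1), "ends y",Q[:,1].min(),Q[:,1].max(), mid[:,0].mean(), mid[:,1].mean())
ct=biggest(reg(386,152,442,192)&(H>.03)); rc=cv2.minAreaRect((W[ct][:,:2]*1000).astype(np.float32)); print("cont",rc)
j=W[biggest(reg(105,200,150,235)&(H>.1))]; print("jar",fitc(j[:,:]),j.mean(0))
E
```

```text
wide 523 [ 0.57792265 -0.09307117  0.05406358] [ 0.57792135 -0.0930709 ] [ 0.57865158 -0.09414854]
narrow 233 [0.53144489 0.02635397 0.02894252] [0.5314464  0.02635682] [0.53160495 0.02616525]
cup contour [ 0.69249569 -0.06187589  0.02859533] depth pts [ 0.71046723 -0.07520603  0.0834602 ]
[ 0.69228795 -0.06178065  0.02899501]
whistle [0.64800384 0.06198176 0.06521784] 0.07839003691078954 68
knob [0.64828058 0.06275429 0.075     ] 23
turntable [ 0.6125483  -0.01658367  0.1580177 ]
round [ 0.42923907 -0.32023615  0.10456213] 0.0054512430371224775
oblong ((441.1652526855469, 421.5938720703125), (16.942567825317383, 185.54837036132812), 88.25981140136719) [[348.17657470703125, 415.94378662109375], [533.639404296875, 410.3092041015625], [534.1539306640625, 427.24395751953125], [348.69110107421875, 432.8785400390625]] 0.006223440325750621
churner 366
((619.6214599609375, 310.6742248535156), (32.08751678466797, 188.96429443359375), 5.764835834503174) [[594.1685180664062, 403.0670166015625], [613.1491088867188, 215.0583953857422], [645.0744018554688, 218.28143310546875], [626.0938110351562, 406.2900390625]]
rod fit [-0.10764399  0.65356796] ends y 0.21723504742757635 0.4052207742803371 0.6202609827419467 0.3094179158498832
cont ((611.5465698242188, -334.6520690917969), (92.73094940185547, 132.5208740234375), 1.7334637641906738)
jar [0.46647137 0.59148885 0.02246248] [0.46638313 0.59152916 0.12024732]
```

Run:
```python
from m import *
z=np.load("top0.npz"); p=z['p'].astype(int); d=cv2.medianBlur(z['d'],3); W=world("top",d); H=W[...,2]
hsv=cv2.cvtColor(z['p'],cv2.COLOR_RGB2HSV)
m=np.zeros(H.shape,bool); m[190:265,170:272]=1
m=biggest(m&(hsv[...,1]>70)); c,_=cv2.findContours(m.astype(np.uint8),cv2.RETR_EXTERNAL,cv2.CHAIN_APPROX_NONE); c=max(c,key=cv2.contourArea)[:,0]
P=atzs("top",c,.025); rc=cv2.minAreaRect((P[:,:2]*1000).astype(np.float32)); print(rc,np.round(cv2.boxPoints(rc)).tolist(), m.sum())
# side camera cross-check
zs=np.load("side0.npz"); W=world("side",cv2.medianBlur(zs['d'],3)); H=W[...,2]; br=zs['p'].astype(int).sum(2)
def near(c,r): return np.hypot(W[...,0]-c[0],W[...,1]-c[1])<r
for nm,c,r,rm in [("wide",(.578,-.093),.075,.054),("narrow",(.531,.026),.045,.0285)]:
    m=biggest(near(c,r)&(H>.03)&(br<200)); Q=W[m]; Q=Q[Q[:,2]>.035]; print(nm,len(Q),fitc(Q,rm),fitc(Q),np.median(Q[:,2]))
Q=W[near((.692,-.062),.045)&(H>.04)]; print("cup",len(Q),fitc(Q,.031),Q[:,2].max(), Q[Q[:,2]>.08].mean(0))
Q=W[near((.648,.062),.03)&(H>.035)]; print("wh",len(Q),fitc(Q,.014),Q[:,2].max(), Q.mean(0))
Q=W[near((.62,.31),.05)&(H>.01)]; print("rod",len(Q),Q.mean(0),np.polyfit(Q[:,1],Q[:,0],1))
Q=W[near((.43,-.32),.13)&(H>.018)&(H<.03)]; print("round",len(Q),fitc(Q),np.median(W[near((.43,-.32),.05)][:,2]))
Q=W[near((.441,.284),.2)&(H>.019)&(H<.032)]; rc=cv2.minAreaRect((Q[:,:2]*1000).astype(np.float32)); print("obl",rc)
```

```text
((430.26287841796875, 297.3154296875), (257.68096923828125, 186.72581481933594), 85.30755615234375) [[327.0, 177.0], [513.0, 161.0], [534.0, 418.0], [348.0, 433.0]] 4393
wide 200 [ 0.57973512 -0.08997912] [ 0.57972658 -0.08997701  0.05360787] 0.037913963586222565
narrow 125 [0.53299632 0.02967997] [0.53297884 0.02968694 0.02817116] 0.03743658739635107
cup 328 [ 0.69470944 -0.06026854] 0.0868703533564416 [ 0.69509777 -0.06096782  0.08344709]
wh 112 [0.65314017 0.06104524] 0.0781925700964663 [0.64653626 0.06869269 0.05681027]
rod 161 [0.61769307 0.31069919 0.02317506] [-0.10943689  0.65169502]
round 264 [ 0.432358   -0.31871199  0.10562538] 0.005935802446440835
obl ((485.63201904296875, 259.0052795410156), (332.92779541015625, 303.814208984375), 85.5242691040039)
```

```bash
cat > go.py <<'E'
import sys; from h import *
from scipy.spatial.transform import Rotation as R
# usage: go.py x y z yawdeg(tool x)
s=status.state(); r=R.from_quat(s['ee_rot']); M=r.as_matrix()
yaw=np.degrees(np.arctan2(M[1,0],M[0,0])); p=s['position']
print("t %.2f"%s['time'],"pos",np.round(p*1000,1),"yaw %.2f tilt %.2f"%(yaw,np.degrees(np.arccos(-M[2,2]))),"F",np.round(s['ft_force'],1),"gap %.1f"%(s['finger_gap']*1000),"q",np.round(s['q'],2))
if len(sys.argv)>3:
    t=np.array(list(map(float,sys.argv[1:4]))); ty=float(sys.argv[4]) if len(sys.argv)>4 else 0.
    T=R.from_euler('z',ty,degrees=True)*R.from_quat([1,0,0,0])
    print("shift now-axes mm",np.round(M.T@(t-p)*1000,1),"| after-turn axes",np.round(T.as_matrix().T@(t-p)*1000,1),"rotvec deg",np.round((r.inv()*T).as_rotvec(degrees=True),2))
E
python3 -m jog '[{"linear":[0,0,0],"rotation":[0,0,7],"jaw":0.5},{"linear":[0,0,0],"rotation":[0,0,7],"jaw":0.5},{"linear":[0,0,0],"rotation":[0,0,7.6],"jaw":0.5},{"linear":[45,-35,0],"rotation":[0,0,0],"jaw":0.5},{"linear":[45,-35,0],"rotation":[0,0,0],"jaw":0.5},{"linear":[45,-35,10],"rotation":[0,0,0],"jaw":0.5},{"linear":[45,-35,10],"rotation":[0,0,0],"jaw":0.5},{"linear":[45,-35,10],"rotation":[0,0,0],"jaw":0.5}]' 40; python3 go.py .579 -.1455 .12 0
```

```text
time: 1.1
position: [0.4101, -0.2886, 0.2197]
ee_rot: [1.0, -0.0, -0.0, -0.0]
ft_force: [-0.3, -1.6, -0.2]
finger_gap: 0.0428
t 1.10 pos [ 410.1 -288.6  219.7] yaw -0.02 tilt 0.03 F [-0.3 -1.6 -0.2] gap 42.8 q [-0.61  0.26 -0.05  1.26 -0.    2.53]
shift now-axes mm [ 168.9 -143.1   99.7] | after-turn axes [ 168.9 -143.1   99.7] rotvec deg [-0.01  0.02 -0.02]
```

```bash
python3 -m jog '[{"linear":[42,-36,20],"rotation":[0,0,0],"jaw":0.5},{"linear":[42,-36,20],"rotation":[0,0,0],"jaw":0.5},{"linear":[42,-36,20],"rotation":[0,0,0],"jaw":0.5},{"linear":[43,-35,20],"rotation":[0,0,0],"jaw":0.5},{"linear":[0,0,20],"rotation":[0,0,0],"jaw":0.5},{"linear":[0,0,0],"rotation":[0,0,0],"jaw":0.5},{"linear":[0,0,0],"rotation":[0,0,0],"jaw":0.5},{"linear":[0,0,0],"rotation":[0,0,0],"jaw":0.5}]'; python3 go.py .579 -.1455 .048 0
python3 - <<'E'
from h import *
for n,(a,b,c,e) in [("top",(120,230,270,430)),("side",(60,240,220,420))]:
    p,d=viewer.camera(n); np.savez(n+"1.npz",p=p,d=d)
    cv2.imwrite(f"pics/{n}1.png",cv2.resize(p[a:b,c:e,::-1],None,fx=3.8,fy=3.2,interpolation=cv2.INTER_CUBIC)[:600])
s=np.load("side1.npz"); W=world("side",s['d'])
t=status.state()['position']
m=(abs(W[...,0]-t[0])<.03)&(abs(W[...,1]-t[1])<.06)&(W[...,2]>.06)&(W[...,2]<.3)
print(np.sort(W[m][:,2])[:20], m.sum())
E
```

```text
time: 2.1
position: [0.5783, -0.1479, 0.1216]
ee_rot: [1.0, -0.001, 0.001, 0.0]
ft_force: [-0.1, -0.5, -1.1]
finger_gap: 0.0425
t 2.10 pos [ 578.3 -147.9  121.6] yaw -0.09 tilt 0.12 F [-0.1 -0.5 -1.1] gap 42.5 q [-0.25  0.51  0.06  1.12 -0.    2.89]
shift now-axes mm [ 0.6 -2.4 73.6] | after-turn axes [ 0.7 -2.4 73.6] rotvec deg [ 0.03 -0.11 -0.09]
[0.1053017  0.10704613 0.1080258  0.10838022 0.10888468 0.10889587
 0.10925056 0.10929617 0.10953135 0.1097389  0.10976469 0.11086023
 0.11165719 0.11288907 0.1128969  0.113808   0.11387819 0.11388181
 0.11406433 0.11416707] 985
```

View pics/side1.png

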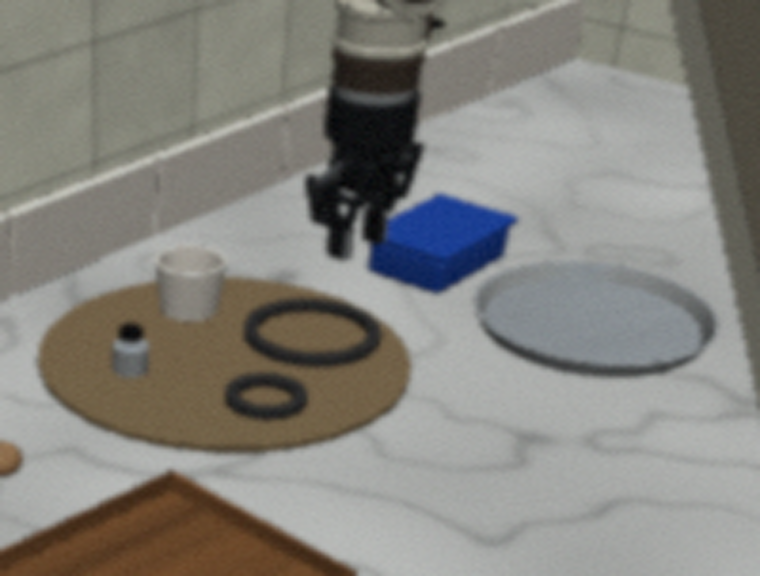

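View pics/top1.png

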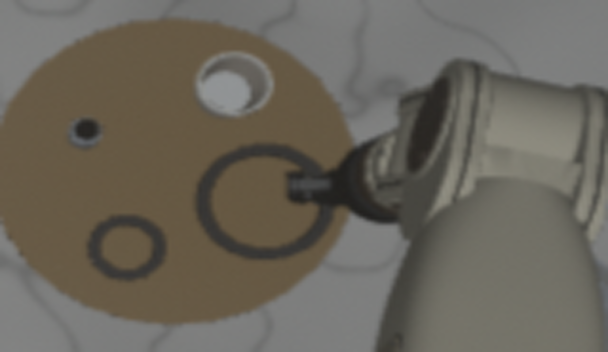

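The side view shows both fingertips hovering over the right wall of the wide ring, about 14 mm below the TCP at half-open. That means tip reach at shut is about 19 mm. Descending now.

```bash
python3 -m jog '[{"linear":[0.6,-2.4,15],"rotation":[0,0,0],"jaw":0.6},{"linear":[0,0,20],"rotation":[0,0,0],"jaw":0.6},{"linear":[0,0,20],"rotation":[0,0,0],"jaw":0.6},{"linear":[0,0,14],"rotation":[0,0,0],"jaw":0.6},{"linear":[0,0,6.5],"rotation":[0,0,0],"jaw":0.6},{"linear":[0,0,0],"rotation":[0,0,0],"jaw":0.6},{"linear":[0,0,0],"rotation":[0,0,0],"jaw":0.6},{"linear":[0,0,0],"rotation":[0,0,0],"jaw":0.6}]'; python3 go.py .579 -.1455 .046 0
```

```text
time: 3.2
position: [0.579, -0.1447, 0.0454]
ee_rot: [1.0, -0.0, 0.001, 0.0]
ft_force: [-0.7, 0.0, -0.0]
finger_gap: 0.0342
t 3.20 pos [ 579.  -144.7   45.4] yaw -0.01 tilt 0.06 F [-0.7  0.  -0. ] gap 34.2 q [-0.24  0.59 -0.03  0.95  0.    2.9 ]
shift now-axes mm [-0.   0.8 -0.6] | after-turn axes [-0.   0.8 -0.6] rotvec deg [ 0.01 -0.06 -0.01]
```

```bash
python3 -m jog '[{"linear":[0,0,0],"rotation":[0,0,0],"jaw":0.8},{"linear":[0,0,0],"rotation":[0,0,0],"jaw":1},{"linear":[0,0,0],"rotation":[0,0,0],"jaw":1},{"linear":[0,0,0],"rotation":[0,0,0],"jaw":1},{"linear":[0,0,-10],"rotation":[0,0,0],"jaw":1},{"linear":[0,0,-20],"rotation":[0,0,0],"jaw":1},{"linear":[0,0,-30],"rotation":[0,0,0],"jaw":1},{"linear":[0,0,-30],"rotation":[0,0,0],"jaw":1}]' 40; python3 go.py .431 -.3485 .12 0
```

```text
time: 4.2
position: [0.5783, -0.1444, 0.1356]
ee_rot: [1.0, -0.0, -0.0, -0.0]
ft_force: [-0.1, -0.2, -0.7]
finger_gap: 0.0115
t 4.20 pos [ 578.3 -144.4  135.6] yaw -0.01 tilt 0.06 F [-0.1 -0.2 -0.7] gap 11.5 q [-0.24  0.5   0.08  1.15  0.    2.9 ]
shift now-axes mm [-147.2  204.1   15.6] | after-turn axes [-147.3  204.1   15.6] rotvec deg [-0.03  0.05 -0.01]
```

```bash
python3 -m jog '[{"linear":[-24,34,0],"rotation":[0,0,0],"jaw":1},{"linear":[-25,34,0],"rotation":[0,0,0],"jaw":1},{"linear":[-25,34,0],"rotation":[0,0,0],"jaw":1},{"linear":[-25,34,0],"rotation":[0,0,0],"jaw":1},{"linear":[-24,34,8],"rotation":[0,0,0],"jaw":1},{"linear":[-24,34,8],"rotation":[0,0,0],"jaw":1},{"linear":[0,0,0],"rotation":[0,0,0],"jaw":1},{"linear":[0,0,0],"rotation":[0,0,0],"jaw":1}]'; python3 go.py .431 -.3485 .026 0
python3 - <<'E'
from h import *
for n,(a,b,c,e) in [("top",(140,290,330,510)),("side",(60,240,260,480))]:
    p,d=viewer.camera(n); np.savez(n+"2.npz",p=p,d=d)
    cv2.imwrite(f"pics/{n}2.png",cv2.resize(p[a:b,c:e,::-1],None,fx=3.2,fy=3.2,interpolation=cv2.INTER_CUBIC)[:600])
E
```

```text
time: 5.2
position: [0.4317, -0.3483, 0.119]
ee_rot: [1.0, -0.0, 0.0, -0.0]
ft_force: [-0.1, 0.3, -0.5]
finger_gap: 0.0115
t 5.20 pos [ 431.7 -348.3  119. ] yaw -0.03 tilt 0.04 F [-0.1  0.3 -0.5] gap 11.5 q [-0.68  0.44 -0.07  1.06  0.    2.46]
shift now-axes mm [-0.7  0.2 93. ] | after-turn axes [-0.7  0.2 93. ] rotvec deg [-0.03 -0.01 -0.03]
```

View pics/side2.png

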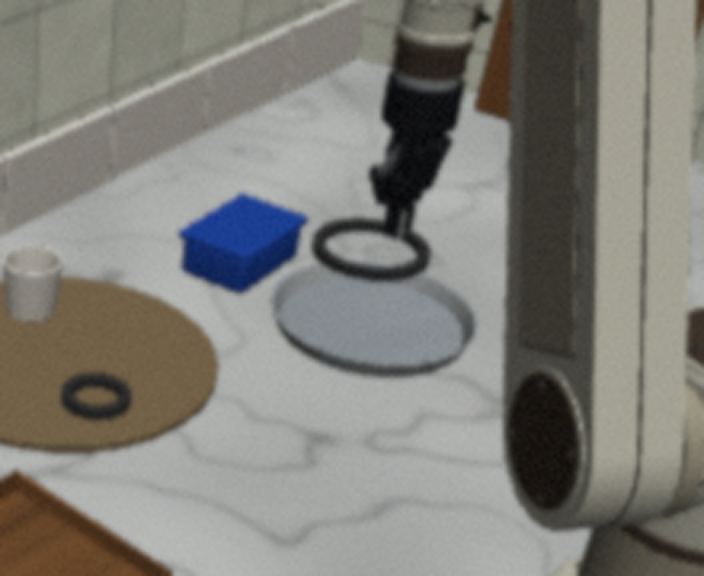

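View pics/top2.png

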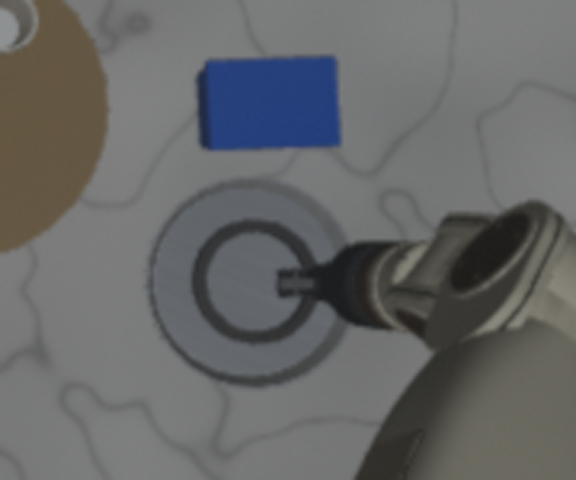

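The ring hangs level above the tray, at (255,280) in the top crop. I'll measure its actual centre.

Run:
```python
from m import *
for n in ["top","side"]:
    z=np.load(n+"2.npz"); W=world(n,cv2.medianBlur(z['d'],3)); br=z['p'].astype(int).sum(2)
    m=(np.hypot(W[...,0]-.43,W[...,1]+.295)<.075)&(W[...,2]>.09)&(W[...,2]<.125)&(br<240)&(W[...,1]>-.33)
    Q=W[biggest(m)]; print(n,len(Q),fitc(Q,.054),np.median(Q[:,2]))
    A=np.c_[Q[:,:2]-Q[:,:2].mean(0),np.ones(len(Q))]; print(np.linalg.lstsq(A,Q[:,2],rcond=None)[0])
```

```text
top 343 [ 0.43223253 -0.29282615] 0.1116615315779506
[-0.00211009 -0.0004693   0.11103561]
side 222 [ 0.43288208 -0.2882607 ] 0.10957793056085205
[ 0.00181754 -0.01233724  0.10879611]
```

```bash
python3 -m jog '[{"linear":[-1.5,4,10],"rotation":[0,0,0],"jaw":1},{"linear":[0,0,20],"rotation":[0,0,0],"jaw":1},{"linear":[0,0,20],"rotation":[0,0,0],"jaw":1},{"linear":[0,0,20],"rotation":[0,0,0],"jaw":1},{"linear":[0,0,12],"rotation":[0,0,0],"jaw":1},{"linear":[0,0,8],"rotation":[0,0,0],"jaw":1},{"linear":[0,0,3],"rotation":[0,0,0],"jaw":1},{"linear":[0,0,0],"rotation":[0,0,0],"jaw":1}]'; python3 go.py .4305 -.3525 .0245 0
```

```text
time: 6.3
position: [0.4303, -0.3527, 0.0261]
ee_rot: [1.0, -0.0, 0.0, 0.0]
ft_force: [0.5, -0.0, -0.6]
finger_gap: 0.0114
t 6.30 pos [ 430.3 -352.7   26.1] yaw -0.01 tilt 0.03 F [ 0.5 -0.  -0.6] gap 11.4 q [-0.69  0.54 -0.17  0.85  0.    2.46]
shift now-axes mm [ 0.2 -0.2  1.6] | after-turn axes [ 0.2 -0.2  1.6] rotvec deg [ 0.02 -0.02 -0.01]
```

```bash
python3 -m jog '[{"linear":[0,0,1.5],"rotation":[0,0,0],"jaw":1},{"linear":[0,0,0],"rotation":[0,0,0],"jaw":0.85},{"linear":[0,0,0],"rotation":[0,0,0],"jaw":0.6},{"linear":[0,0,0],"rotation":[0,0,0],"jaw":0.6},{"linear":[0,0,-10],"rotation":[0,0,0],"jaw":0.6},{"linear":[0,0,-30],"rotation":[0,0,0],"jaw":0.6},{"linear":[0,0,-50],"rotation":[0,0,0],"jaw":0.5},{"linear":[0,0,-50],"rotation":[0,0,-10],"jaw":0.5}]'; python3 go.py .649 .062 .165 90
```

```text
time: 7.3
position: [0.4299, -0.3524, 0.1663]
ee_rot: [0.996, 0.089, 0.0, 0.0]
ft_force: [1.7, -0.6, -0.6]
finger_gap: 0.0423
t 7.30 pos [ 429.9 -352.4  166.3] yaw 10.26 tilt 0.00 F [ 1.7 -0.6 -0.6] gap 42.3 q [-0.69  0.4   0.    1.18 -0.    2.28]
shift now-axes mm [ 289.4 -368.8    1.2] | after-turn axes [414.4 219.1   1.3] rotvec deg [  0.     0.   -79.74]
```

```bash
python3 -m jog '[{"linear":[0,0,0],"rotation":[0,0,-10],"jaw":0.5},{"linear":[0,0,0],"rotation":[0,0,-10],"jaw":0.5},{"linear":[0,0,0],"rotation":[0,0,-10],"jaw":0.5},{"linear":[0,0,0],"rotation":[0,0,-10],"jaw":0.5},{"linear":[0,0,0],"rotation":[0,0,-10],"jaw":0.5},{"linear":[0,0,0],"rotation":[0,0,-10],"jaw":0.5},{"linear":[0,0,0],"rotation":[0,0,-10],"jaw":0.5},{"linear":[0,0,0],"rotation":[0,0,-10],"jaw":0.5}]'
python3 -m jog '[{"linear":[50,26,0],"rotation":[0,0,0],"jaw":0.5},{"linear":[50,26,0],"rotation":[0,0,0],"jaw":0.5},{"linear":[50,26,0],"rotation":[0,0,0],"jaw":0.5},{"linear":[50,26,0],"rotation":[0,0,0],"jaw":0.5},{"linear":[50,26,0],"rotation":[0,0,0],"jaw":0.5},{"linear":[50,26,0],"rotation":[0,0,0],"jaw":0.5},{"linear":[50,26,0],"rotation":[0,0,0],"jaw":0.5},{"linear":[50,26,0],"rotation":[0,0,0],"jaw":0.5}]'; python3 go.py .649 .062 .12 90
python3 - <<'E'
from m import *
for n,(a,b,c,e) in [("top",(110,270,250,450)),("side",(60,240,220,440))]:
    p,d=viewer.camera(n); np.savez(n+"3.npz",p=p,d=d)
    cv2.imwrite(f"pics/{n}3.png",cv2.resize(p[a:b,c:e,::-1],None,fx=3.2,fy=3.2,interpolation=cv2.INTER_CUBIC)[:600])
    W=world(n,cv2.medianBlur(d,3)); br=p.astype(int).sum(2)
    m=(np.hypot(W[...,0]-.43,W[...,1]+.295)<.075)&(W[...,2]>.01)&(W[...,2]<.04)&(br<200)
    Q=W[biggest(m)]; print(n,len(Q),fitc(Q,.054),fitc(Q),np.median(Q[:,2]))
E
```

```text
time: 8.3
position: [0.4302, -0.3526, 0.1651]
ee_rot: [0.705, 0.709, 0.0, 0.0]
ft_force: [0.4, 0.2, 0.7]
finger_gap: 0.0427
time: 9.3
position: [0.6389, 0.0491, 0.1653]
ee_rot: [0.707, 0.707, 0.0, 0.0]
ft_force: [0.3, -0.2, 1.2]
finger_gap: 0.0428
t 9.30 pos [638.9  49.1 165.3] yaw 89.99 tilt 0.07 F [ 0.3 -0.2  1.2] gap 42.8 q [ 0.08  0.56  0.27  1.27 -0.    1.65]
shift now-axes mm [12.9 10.  45.3] | after-turn axes [12.9 10.1 45.3] rotvec deg [ 0.07  0.   -0.01]
top 333 [ 0.4303203  -0.29704213] [ 0.43032766 -0.29703441  0.05371181] 0.01655684874047842
side 217 [ 0.4310352  -0.29248342] [ 0.43102461 -0.29248131  0.05361358] 0.015215546349505001
```

View pics/side3.png

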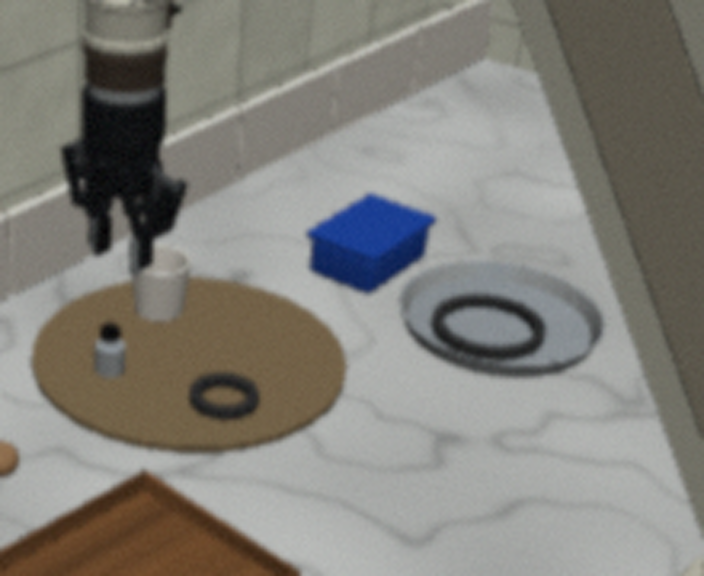

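View pics/top3.png

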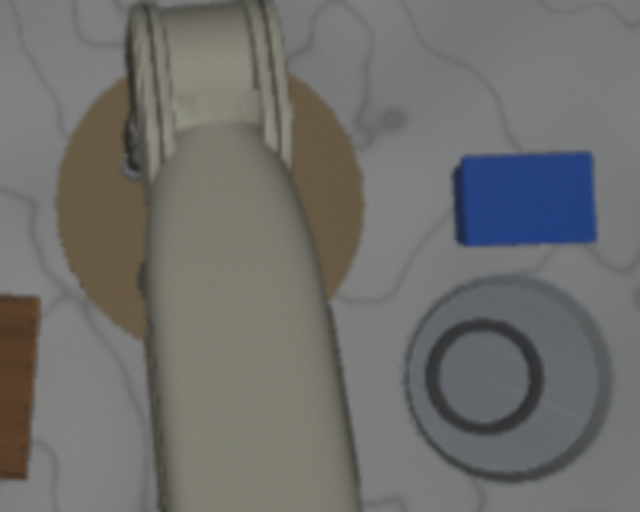

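The wide ring lies flat on the tray floor, with its top measured at z about 16 mm and its centre at (0.4305, -0.295). Next is the whistle.

```bash
python3 -m jog '[{"linear":[6.5,5,0],"rotation":[0,0,0],"jaw":0.35},{"linear":[6.4,5,10],"rotation":[0,0,0],"jaw":0.35},{"linear":[0,0,15],"rotation":[0,0,0],"jaw":0.35},{"linear":[0,0,15],"rotation":[0,0,0],"jaw":0.35},{"linear":[0,0,0],"rotation":[0,0,0],"jaw":0.35},{"linear":[0,0,0],"rotation":[0,0,0],"jaw":0.35},{"linear":[0,0,0],"rotation":[0,0,0],"jaw":0.35},{"linear":[0,0,0],"rotation":[0,0,0],"jaw":0.35}]'; python3 go.py .649 .062 .047 90
python3 - <<'E'
from m import *
p,d=viewer.camera("side"); cv2.imwrite("pics/side4.png",cv2.resize(p[90:210,200:320,::-1],None,fx=5,fy=5,interpolation=cv2.INTER_CUBIC))
E
```

```text
time: 10.4
position: [0.6486, 0.0603, 0.125]
ee_rot: [0.707, 0.707, 0.001, 0.0]
ft_force: [0.4, -0.9, -0.3]
finger_gap: 0.0555
t 10.40 pos [648.6  60.3 125. ] yaw 89.99 tilt 0.07 F [ 0.4 -0.9 -0.3] gap 55.5 q [ 0.09  0.61  0.24  1.2  -0.    1.66]
shift now-axes mm [ 1.7  0.3 78. ] | after-turn axes [ 1.7  0.4 78. ] rotvec deg [ 0.07 -0.01 -0.01]
```

View pics/side4.png

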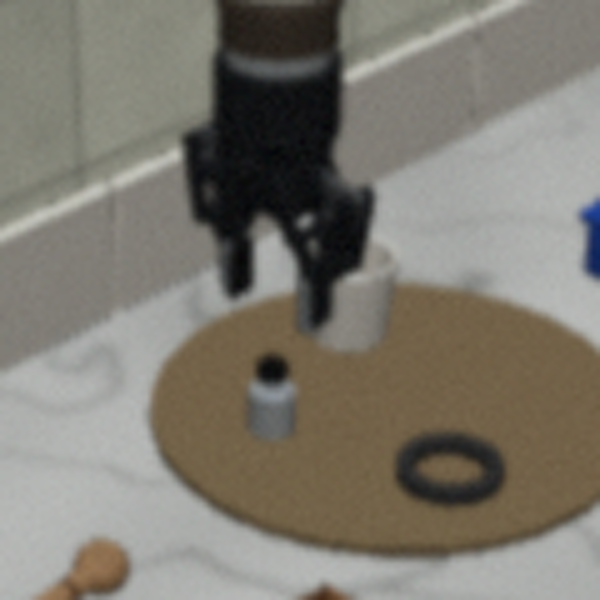

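The whistle, at (272,400) in the crop, sits directly below the midpoint between the fingertips at (237,290) and (318,320). Descending.

```bash
python3 -m jog '[{"linear":[1.5,0,15],"rotation":[0,0,0],"jaw":0.35},{"linear":[0,0,20],"rotation":[0,0,0],"jaw":0.35},{"linear":[0,0,20],"rotation":[0,0,0],"jaw":0.35},{"linear":[0,0,15],"rotation":[0,0,0],"jaw":0.35},{"linear":[0,0,7],"rotation":[0,0,0],"jaw":0.35},{"linear":[0,0,0],"rotation":[0,0,0],"jaw":0.35},{"linear":[0,0,0],"rotation":[0,0,0],"jaw":0.35},{"linear":[0,0,0],"rotation":[0,0,0],"jaw":0.45}]'; python3 go.py .649 .062 .047 90
python3 -m jog '[{"linear":[0,0,0],"rotation":[0,0,0],"jaw":0.6},{"linear":[0,0,0],"rotation":[0,0,0],"jaw":0.7},{"linear":[0,0,0],"rotation":[0,0,0],"jaw":0.8},{"linear":[0,0,0],"rotation":[0,0,0],"jaw":1},{"linear":[0,0,0],"rotation":[0,0,0],"jaw":1},{"linear":[0,0,-10],"rotation":[0,0,0],"jaw":1},{"linear":[0,0,-20],"rotation":[0,0,0],"jaw":1},{"linear":[0,0,-30],"rotation":[0,0,0],"jaw":1}]' 40; python3 go.py .431 -.3845 .15 90
```

```text
time: 11.45
position: [0.6488, 0.0618, 0.0483]
ee_rot: [0.707, 0.707, 0.001, 0.001]
ft_force: [0.0, -0.0, 0.6]
finger_gap: 0.0469
t 11.45 pos [648.8  61.8  48.3] yaw 89.98 tilt 0.10 F [ 0.  -0.   0.6] gap 46.9 q [0.1  0.68 0.15 1.04 0.   1.67]
shift now-axes mm [0.2 0.2 1.3] | after-turn axes [0.2 0.2 1.3] rotvec deg [ 0.1  -0.01 -0.02]
time: 12.45
position: [0.6468, 0.0616, 0.1062]
ee_rot: [0.707, 0.707, -0.002, -0.001]
ft_force: [-0.4, -1.0, -2.0]
finger_gap: 0.0284
t 12.45 pos [646.8  61.6 106.2] yaw 89.99 tilt 0.24 F [-0.4 -1.  -2. ] gap 28.4 q [ 0.1   0.63  0.22  1.17 -0.    1.67]
shift now-axes mm [-446.2 -215.9  -42.7] | after-turn axes [-446.1 -215.8  -43.8] rotvec deg [-0.24  0.02 -0.01]
```

```bash
python3 -m jog '[{"linear":[0,0,-30],"rotation":[0,0,0],"jaw":1},{"linear":[-45,-22,-10],"rotation":[0,0,0],"jaw":1},{"linear":[-45,-22,0],"rotation":[0,0,0],"jaw":1},{"linear":[-45,-22,0],"rotation":[0,0,0],"jaw":1},{"linear":[-45,-22,0],"rotation":[0,0,0],"jaw":1},{"linear":[-45,-22,0],"rotation":[0,0,0],"jaw":1},{"linear":[-45,-22,0],"rotation":[0,0,0],"jaw":1},{"linear":[-45,-22,0],"rotation":[0,0,0],"jaw":1}]'
python3 -m jog '[{"linear":[-45,-22,0],"rotation":[0,0,0],"jaw":1},{"linear":[-40,-20,0],"rotation":[0,0,0],"jaw":1},{"linear":[-30,-15,0],"rotation":[0,0,0],"jaw":1},{"linear":[-13,-7,0],"rotation":[0,0,0],"jaw":1},{"linear":[0,0,20],"rotation":[0,0,0],"jaw":1},{"linear":[0,0,20],"rotation":[0,0,0],"jaw":1},{"linear":[0,0,0],"rotation":[0,0,0],"jaw":1},{"linear":[0,0,0],"rotation":[0,0,0],"jaw":1}]'; python3 go.py .431 -.3845 .027 90
python3 - <<'E'
from m import *
for n,(a,b,c,e) in [("top",(170,270,350,470)),("side",(90,210,300,440))]:
    p,d=viewer.camera(n); np.savez(n+"5.npz",p=p,d=d)
    cv2.imwrite(f"pics/{n}5.png",cv2.resize(p[a:b,c:e,::-1],None,fx=5,fy=5,interpolation=cv2.INTER_CUBIC))
E
```

```text
time: 13.45
position: [0.493, -0.2544, 0.1472]
ee_rot: [0.707, 0.707, -0.0, -0.0]
ft_force: [0.6, -1.2, -0.8]
finger_gap: 0.029
time: 14.45
position: [0.4307, -0.3809, 0.1079]
ee_rot: [0.707, 0.707, 0.0, 0.0]
ft_force: [-0.2, -0.6, -0.2]
finger_gap: 0.0284
t 14.45 pos [ 430.7 -380.9  107.9] yaw 90.04 tilt 0.03 F [-0.2 -0.6 -0.2] gap 28.4 q [-0.72  0.48 -0.03  1.06  0.    0.85]
shift now-axes mm [-3.6  0.3 80.9] | after-turn axes [-3.6  0.3 80.9] rotvec deg [0.03 0.01 0.04]
```

View pics/side5.png

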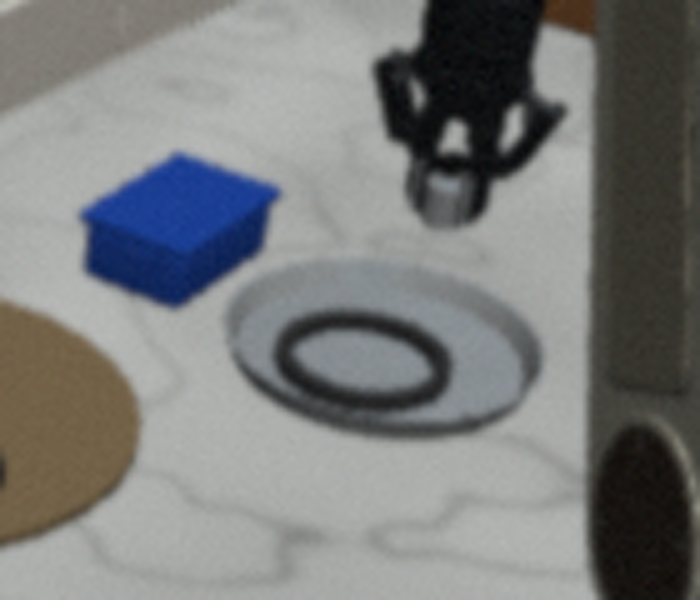

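View pics/top5.png

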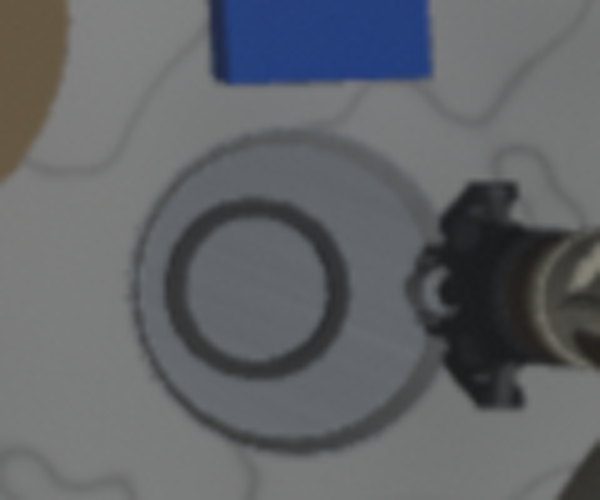

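```bash
python3 -m jog '[{"linear":[-3,0,12],"rotation":[0,0,0],"jaw":1},{"linear":[0,0,20],"rotation":[0,0,0],"jaw":1},{"linear":[0,0,20],"rotation":[0,0,0],"jaw":1},{"linear":[0,0,15],"rotation":[0,0,0],"jaw":1},{"linear":[0,0,7],"rotation":[0,0,0],"jaw":1},{"linear":[0,0,4],"rotation":[0,0,0],"jaw":1},{"linear":[0,0,0],"rotation":[0,0,0],"jaw":1},{"linear":[0,0,0],"rotation":[0,0,0],"jaw":1}]'; python3 go.py .431 -.3845 .0275 90
```

```text
time: 15.55
position: [0.4305, -0.3846, 0.03]
ee_rot: [0.707, 0.707, 0.0, 0.001]
ft_force: [-0.7, -0.2, -1.4]
finger_gap: 0.0289
t 15.55 pos [ 430.5 -384.6   30. ] yaw 89.99 tilt 0.08 F [-0.7 -0.2 -1.4] gap 28.9 q [-0.73  0.57 -0.11  0.89 -0.    0.84]
shift now-axes mm [0.1 0.5 2.5] | after-turn axes [0.1 0.5 2.5] rotvec deg [ 0.06  0.05 -0.01]
```

```bash
python3 -m jog '[{"linear":[0,0,1.5],"rotation":[0,0,0],"jaw":1},{"linear":[0,0,1],"rotation":[0,0,0],"jaw":1},{"linear":[0,0,0],"rotation":[0,0,0],"jaw":1},{"linear":[0,0,0],"rotation":[0,0,0],"jaw":1},{"linear":[0,0,0],"rotation":[0,0,0],"jaw":1},{"linear":[0,0,0],"rotation":[0,0,0],"jaw":1},{"linear":[0,0,0],"rotation":[0,0,0],"jaw":1},{"linear":[0,0,0],"rotation":[0,0,0],"jaw":1}]'; python3 go.py
```

```text
time: 16.55
position: [0.4302, -0.3843, 0.027]
ee_rot: [0.707, 0.707, 0.0, 0.0]
ft_force: [0.7, -0.4, 2.8]
finger_gap: 0.0288
t 16.55 pos [ 430.2 -384.3   27. ] yaw 89.99 tilt 0.02 F [ 0.7 -0.4  2.8] gap 28.8 q [-0.73  0.58 -0.11  0.89  0.    0.84]
```

```bash
python3 -m jog '[{"linear":[0,0,0],"rotation":[0,0,0],"jaw":0.65},{"linear":[0,0,0],"rotation":[0,0,0],"jaw":0.55},{"linear":[0,0,0],"rotation":[0,0,0],"jaw":0.48},{"linear":[0,0,0],"rotation":[0,0,0],"jaw":0.48},{"linear":[0,0,-15],"rotation":[0,0,0],"jaw":0.48},{"linear":[0,0,-40],"rotation":[0,0,0],"jaw":0.48},{"linear":[0,0,-50],"rotation":[0,0,0],"jaw":0.6},{"linear":[0,0,-20],"rotation":[0,0,0],"jaw":0.6}]'; python3 go.py .5605 .028 .13 90
```

```text
time: 17.55
position: [0.4316, -0.3855, 0.1567]
ee_rot: [0.707, 0.707, 0.0, 0.003]
ft_force: [0.8, -1.3, 0.3]
finger_gap: 0.0341
t 17.55 pos [ 431.6 -385.5  156.7] yaw 89.99 tilt 0.40 F [ 0.8 -1.3  0.3] gap 34.1 q [-0.73  0.44  0.05  1.17 -0.    0.84]
shift now-axes mm [413.7 128.7  25.4] | after-turn axes [413.5 128.9  26.7] rotvec deg [ 0.3   0.27 -0.01]
```

```bash
python3 -m jog '[{"linear":[50,16,0],"rotation":[0,0,0],"jaw":0.6},{"linear":[50,16,0],"rotation":[0,0,0],"jaw":0.6},{"linear":[50,16,0],"rotation":[0,0,0],"jaw":0.6},{"linear":[50,16,0],"rotation":[0,0,0],"jaw":0.6},{"linear":[50,16,0],"rotation":[0,0,0],"jaw":0.6},{"linear":[50,16,0],"rotation":[0,0,0],"jaw":0.6},{"linear":[50,16,0],"rotation":[0,0,0],"jaw":0.6},{"linear":[50,16,0],"rotation":[0,0,0],"jaw":0.6}]'; python3 go.py .5605 .028 .12 90
python3 - <<'E'
from m import *
for n,(a,b,c,e) in [("top",(170,270,350,470)),("side",(70,240,220,440))]:
    p,d=viewer.camera(n); np.savez(n+"6.npz",p=p,d=d)
    cv2.imwrite(f"pics/{n}6.png",cv2.resize(p[a:b,c:e,::-1],None,fx=3.5,fy=3.5,interpolation=cv2.INTER_CUBIC))
    W=world(n,cv2.medianBlur(d,3))
    m=(np.hypot(W[...,0]-.43,W[...,1]+.384)<.03)&(W[...,2]>.025)&(W[...,2]<.08)
    Q=W[m]; print(n,len(Q),Q.mean(0),Q[:,2].max())
E
```

```text
time: 18.55
position: [0.5589, 0.0175, 0.1532]
ee_rot: [0.707, 0.707, 0.001, 0.001]
ft_force: [0.8, 0.6, -0.0]
finger_gap: 0.0338
t 18.55 pos [558.9  17.5 153.2] yaw 89.99 tilt 0.11 F [ 0.8  0.6 -0. ] gap 33.8 q [ 0.03  0.41 -0.01  1.15 -0.    1.6 ]
shift now-axes mm [10.5  1.6 33.2] | after-turn axes [10.5  1.6 33.2] rotvec deg [ 0.11  0.   -0.01]
top 75 [ 0.43123682 -0.38010988  0.04362832] 0.0573923138731811
side 69 [ 0.43156611 -0.37684886  0.04131876] 0.05619196791629783
```

View pics/side6.png

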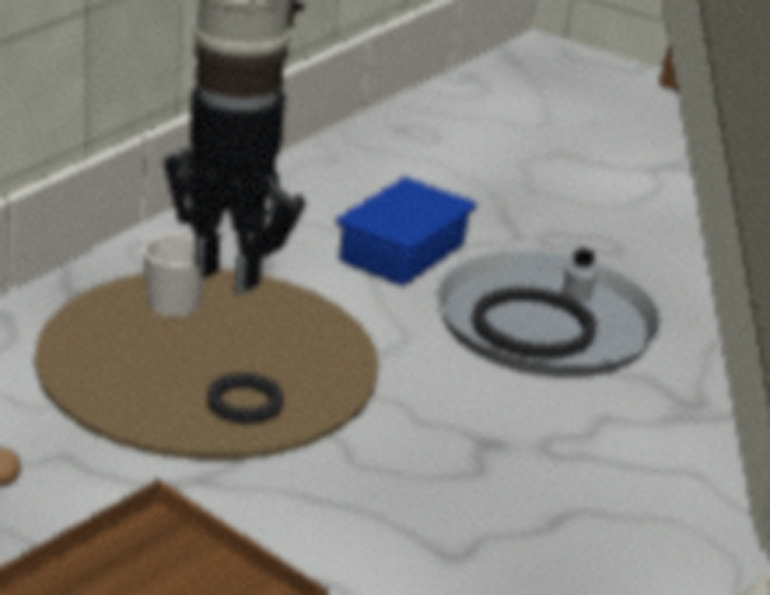

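The side view shows the whistle upright at (580,275) beside the ring, not touching it. Comparing the gripper readings with the camera fits, the top camera reads about 1.5 mm high in y, and I'll account for that. Now the narrow ring.

```bash
python3 -m jog '[{"linear":[4,1,0],"rotation":[0,0,0],"jaw":0.6},{"linear":[4,0.3,15],"rotation":[0,0,0],"jaw":0.6},{"linear":[0,0,25],"rotation":[0,0,0],"jaw":0.6},{"linear":[0,0,25],"rotation":[0,0,0],"jaw":0.6},{"linear":[0,0,20],"rotation":[0,0,0],"jaw":0.6},{"linear":[0,0,10],"rotation":[0,0,0],"jaw":0.6},{"linear":[0,0,0],"rotation":[0,0,0],"jaw":0.6},{"linear":[0,0,0],"rotation":[0,0,0],"jaw":0.6}]'; python3 go.py .560 .0255 .0455 90
python3 - <<'E'
from m import *
p,d=viewer.camera("side"); cv2.imwrite("pics/side7.png",cv2.resize(p[100:220,200:350,::-1],None,fx=5,fy=5,interpolation=cv2.INTER_CUBIC))
E
```

```text
time: 19.65
position: [0.56, 0.0235, 0.0575]
ee_rot: [0.707, 0.707, 0.0, 0.0]
ft_force: [0.6, -0.7, 0.5]
finger_gap: 0.0344
t 19.65 pos [560.   23.5  57.5] yaw 89.95 tilt 0.08 F [ 0.6 -0.7  0.5] gap 34.4 q [ 0.04  0.51 -0.13  0.93  0.    1.61]
shift now-axes mm [ 2.  -0.1 12. ] | after-turn axes [ 2. -0. 12.] rotvec deg [ 0.08 -0.   -0.05]
```

View pics/side7.png

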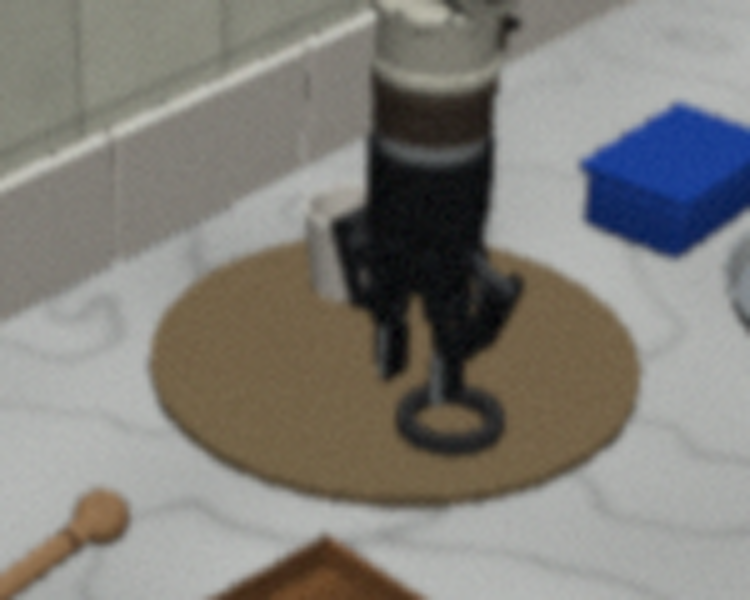

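The near finger tip at (443,400) is over the ring's hole and the far one at (390,375) is outside it. Final descent and pinch.

```bash
python3 -m jog '[{"linear":[2,0,8],"rotation":[0,0,0],"jaw":0.6},{"linear":[0,0,4],"rotation":[0,0,0],"jaw":0.6},{"linear":[0,0,0],"rotation":[0,0,0],"jaw":0.6},{"linear":[0,0,0],"rotation":[0,0,0],"jaw":0.7},{"linear":[0,0,0],"rotation":[0,0,0],"jaw":0.8},{"linear":[0,0,0],"rotation":[0,0,0],"jaw":1},{"linear":[0,0,0],"rotation":[0,0,0],"jaw":1},{"linear":[0,0,0],"rotation":[0,0,0],"jaw":1}]' 40; python3 go.py
python3 -m jog '[{"linear":[0,0,-10],"rotation":[0,0,0],"jaw":1},{"linear":[0,0,-20],"rotation":[0,0,0],"jaw":1},{"linear":[0,0,-30],"rotation":[0,0,0],"jaw":1},{"linear":[0,0,-20],"rotation":[0,0,0],"jaw":1},{"linear":[20,-10,0],"rotation":[0,0,0],"jaw":1},{"linear":[40,-20,0],"rotation":[0,0,0],"jaw":1},{"linear":[40,-20,0],"rotation":[0,0,0],"jaw":1},{"linear":[40,-20,0],"rotation":[0,0,0],"jaw":1}]'; python3 go.py .4195 .364 .12 90
```

```text
time: 20.7
position: [0.5599, 0.0258, 0.0451]
ee_rot: [0.707, 0.707, 0.0, 0.0]
ft_force: [-0.2, -0.3, 1.3]
finger_gap: 0.0105
t 20.70 pos [559.9  25.8  45.1] yaw 89.99 tilt 0.05 F [-0.2 -0.3  1.3] gap 10.5 q [ 0.05  0.53 -0.14  0.9   0.    1.62]
time: 21.7
position: [0.487, 0.1675, 0.1238]
ee_rot: [0.707, 0.707, -0.001, -0.001]
ft_force: [0.1, -0.2, -0.5]
finger_gap: 0.0102
t 21.70 pos [487.  167.5 123.8] yaw 90.01 tilt 0.14 F [ 0.1 -0.2 -0.5] gap 10.2 q [ 0.33  0.36 -0.17  1.04  0.    1.9 ]
shift now-axes mm [196.5 -67.4   3.9] | after-turn axes [196.5 -67.5   3.8] rotvec deg [-0.14  0.01  0.01]
```

```bash
python3 -m jog '[{"linear":[39,-13.5,0],"rotation":[0,0,0],"jaw":1},{"linear":[39,-13.5,0],"rotation":[0,0,0],"jaw":1},{"linear":[39,-13.5,0],"rotation":[0,0,0],"jaw":1},{"linear":[39,-13.5,0],"rotation":[0,0,0],"jaw":1},{"linear":[30,-9,0],"rotation":[0,0,0],"jaw":1},{"linear":[9,-3,5],"rotation":[0,0,0],"jaw":1},{"linear":[0,0,0],"rotation":[0,0,0],"jaw":1},{"linear":[0,0,0],"rotation":[0,0,0],"jaw":1}]'; python3 go.py .4195 .364 .026 90
python3 - <<'E'
from m import *
for n,(a,b,c,e) in [("top",(180,280,150,290)),("side",(100,310,170,360))]:
    p,d=viewer.camera(n); np.savez(n+"8.npz",p=p,d=d)
    f=5 if n=="top" else 2.8
    cv2.imwrite(f"pics/{n}8.png",cv2.resize(p[a:b,c:e,::-1],None,fx=f,fy=f,interpolation=cv2.INTER_CUBIC))
E
```

```text
time: 22.7
position: [0.4233, 0.3597, 0.1193]
ee_rot: [0.708, 0.707, -0.001, 0.0]
ft_force: [0.3, -0.1, -0.0]
finger_gap: 0.0107
t 22.70 pos [423.3 359.7 119.3] yaw 89.93 tilt 0.09 F [ 0.3 -0.1 -0. ] gap 10.7 q [ 0.7   0.44 -0.07  1.07 -0.    2.28]
shift now-axes mm [ 4.4 -3.7 93.3] | after-turn axes [ 4.3 -3.8 93.3] rotvec deg [-0.06  0.07 -0.07]
```

View pics/side8.png

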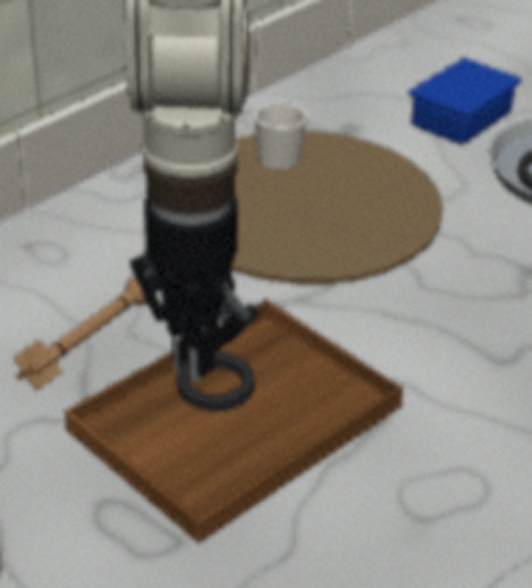

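View pics/top8.png

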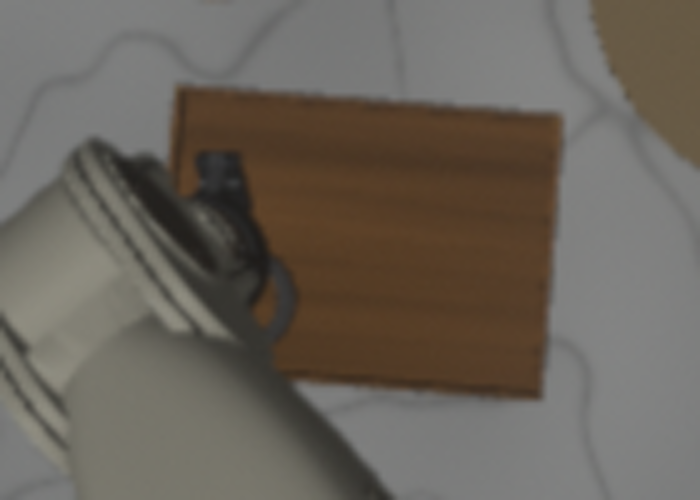

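The ring hangs level over the tray's left part. Lowering.

```bash
python3 -m jog '[{"linear":[4,-4,10],"rotation":[0,0,0],"jaw":1},{"linear":[0,0,20],"rotation":[0,0,0],"jaw":1},{"linear":[0,0,25],"rotation":[0,0,0],"jaw":1},{"linear":[0,0,20],"rotation":[0,0,0],"jaw":1},{"linear":[0,0,10],"rotation":[0,0,0],"jaw":1},{"linear":[0,0,6],"rotation":[0,0,0],"jaw":1},{"linear":[0,0,0],"rotation":[0,0,0],"jaw":1},{"linear":[0,0,0],"rotation":[0,0,0],"jaw":1}]'; python3 go.py .4195 .364 .026 90
```

```text
time: 23.8
position: [0.42, 0.3652, 0.0295]
ee_rot: [0.707, 0.707, 0.001, 0.0]
ft_force: [0.4, -1.5, -0.2]
finger_gap: 0.0106
t 23.80 pos [420.  365.2  29.5] yaw 89.98 tilt 0.08 F [ 0.4 -1.5 -0.2] gap 10.6 q [ 0.72  0.54 -0.17  0.86  0.    2.29]
shift now-axes mm [-1.2 -0.5  3.5] | after-turn axes [-1.2 -0.5  3.5] rotvec deg [ 0.06 -0.05 -0.02]
```

```bash
python3 -m jog '[{"linear":[0,0,2.5],"rotation":[0,0,0],"jaw":1},{"linear":[0,0,1],"rotation":[0,0,0],"jaw":1},{"linear":[0,0,0],"rotation":[0,0,0],"jaw":1},{"linear":[0,0,0],"rotation":[0,0,0],"jaw":0.8},{"linear":[0,0,0],"rotation":[0,0,0],"jaw":0.6},{"linear":[0,0,0],"rotation":[0,0,0],"jaw":0.6},{"linear":[0,0,0],"rotation":[0,0,0],"jaw":0.6},{"linear":[0,0,-15],"rotation":[0,0,0],"jaw":0.6}]'; python3 go.py .6925 -.063 .16 90
python3 -m jog '[{"linear":[0,0,-40],"rotation":[0,0,0],"jaw":0.5},{"linear":[0,0,-50],"rotation":[0,0,0],"jaw":0.3},{"linear":[0,0,-30],"rotation":[0,0,0],"jaw":0},{"linear":[-40,26,0],"rotation":[0,0,0],"jaw":0},{"linear":[-40,26,0],"rotation":[0,0,0],"jaw":0},{"linear":[-40,26,0],"rotation":[0,0,0],"jaw":0},{"linear":[-40,26,0],"rotation":[0,0,0],"jaw":0},{"linear":[-40,26,0],"rotation":[0,0,0],"jaw":0}]'; python3 go.py .6925 -.063 .16 90
```

```text
time: 24.8
position: [0.4186, 0.364, 0.0397]
ee_rot: [0.707, 0.707, -0.002, -0.0]
ft_force: [-1.0, 0.5, 0.1]
finger_gap: 0.034
t 24.80 pos [418.6 364.   39.7] yaw 89.99 tilt 0.18 F [-1.   0.5  0.1] gap 34.0 q [ 0.72  0.53 -0.16  0.89 -0.    2.29]
shift now-axes mm [-427.2  273.7 -120.1] | after-turn axes [-427.   273.9 -120.3] rotvec deg [-0.14  0.12 -0.01]
time: 25.8
position: [0.5504, 0.1636, 0.1617]
ee_rot: [0.707, 0.707, 0.001, 0.0]
ft_force: [0.6, 0.4, -0.0]
finger_gap: 0.0852
t 25.80 pos [550.4 163.6 161.7] yaw 90.00 tilt 0.10 F [ 0.6  0.4 -0. ] gap 85.2 q [0.29 0.44 0.05 1.18 0.   1.86]
shift now-axes mm [-226.6  142.1    1.8] | after-turn axes [-226.6  142.1    1.7] rotvec deg [ 0.09 -0.03 -0.  ]
```

```bash
python3 -m jog '[{"linear":[-40,25,0],"rotation":[0,0,0],"jaw":0},{"linear":[-40,25,0],"rotation":[0,0,0],"jaw":0},{"linear":[-40,25,0],"rotation":[0,0,0],"jaw":0},{"linear":[-40,25,0],"rotation":[0,0,0],"jaw":0},{"linear":[-40,25,0],"rotation":[0,0,0],"jaw":0},{"linear":[-22,14,0],"rotation":[0,0,0],"jaw":0},{"linear":[-4,3,20],"rotation":[0,0,0],"jaw":0},{"linear":[0,0,0],"rotation":[0,0,0],"jaw":0}]'; python3 go.py .6925 -.063 .065 90
python3 - <<'E'
from m import *
for n,(a,b,c,e) in [("top",(170,280,150,290)),("side",(70,240,200,350))]:
    p,d=viewer.camera(n); np.savez(n+"9.npz",p=p,d=d)
    f=4 if n=="top" else 3.5
    cv2.imwrite(f"pics/{n}9.png",cv2.resize(p[a:b,c:e,::-1],None,fx=f,fy=f,interpolation=cv2.INTER_CUBIC))
    W=world(n,cv2.medianBlur(d,3)); br=p.astype(int).sum(2)
    m=(np.hypot(W[...,0]-.392,W[...,1]-.365)<.05)&(W[...,2]>.0135)&(W[...,2]<.03)
    Q=W[biggest(m)]; print(n,len(Q),fitc(Q,.0285),fitc(Q),np.median(Q[:,2]))
E
```

```text
time: 26.8
position: [0.6903, -0.0619, 0.1391]
ee_rot: [0.708, 0.707, -0.001, -0.001]
ft_force: [-0.9, 0.2, 0.3]
finger_gap: 0.0856
t 26.80 pos [690.3 -61.9 139.1] yaw 89.92 tilt 0.19 F [-0.9  0.2  0.3] gap 85.6 q [-0.09  0.69  0.43  1.31  0.    1.48]
shift now-axes mm [-1.1  2.4 74.1] | after-turn axes [-1.1  2.2 74.1] rotvec deg [-0.19 -0.02 -0.08]
top 177 [0.39436449 0.36367416] [0.39436535 0.36367475 0.02859914] 0.01734685679239313
side 269 [0.39372496 0.36745737] [0.39373735 0.36744697 0.02861015] 0.01762006828221393
```

View pics/side9.png

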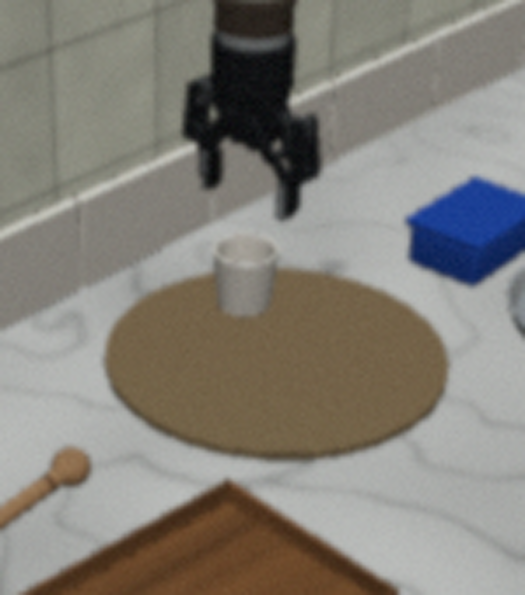

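View pics/top9.png

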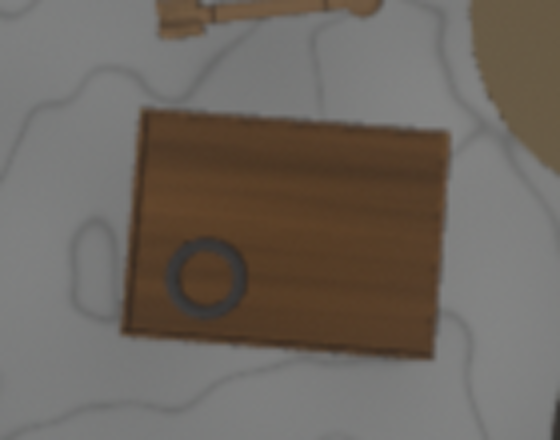

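The narrow ring lies flat in the tray at crop (206,277), top at z about 17 mm. The cup at (246,275) is centred under the open fingers. Descending around it.

```bash
python3 -m jog '[{"linear":[-1,2.3,10],"rotation":[0,0,0],"jaw":0},{"linear":[0,0,15],"rotation":[0,0,0],"jaw":0},{"linear":[0,0,15],"rotation":[0,0,0],"jaw":0},{"linear":[0,0,15],"rotation":[0,0,0],"jaw":0},{"linear":[0,0,12],"rotation":[0,0,0],"jaw":0},{"linear":[0,0,6],"rotation":[0,0,0],"jaw":0},{"linear":[0,0,0],"rotation":[0,0,0],"jaw":0},{"linear":[0,0,0],"rotation":[0,0,0],"jaw":0}]'; python3 go.py .6925 -.063 .065 90
```

```text
time: 27.9
position: [0.6943, -0.0623, 0.068]
ee_rot: [0.707, 0.707, 0.0, 0.0]
ft_force: [1.0, 0.3, 0.3]
finger_gap: 0.0854
t 27.90 pos [694.3 -62.3  68. ] yaw 89.99 tilt 0.07 F [1.  0.3 0.3] gap 85.4 q [-0.09  0.75  0.33  1.16  0.    1.48]
shift now-axes mm [-0.7 -1.8  3. ] | after-turn axes [-0.7 -1.8  3. ] rotvec deg [ 0.07  0.01 -0.01]
```

```bash
python3 -m jog '[{"linear":[0,-1.5,3],"rotation":[0,0,0],"jaw":0.1},{"linear":[0,0,0],"rotation":[0,0,0],"jaw":0.2},{"linear":[0,0,0],"rotation":[0,0,0],"jaw":0.3},{"linear":[0,0,0],"rotation":[0,0,0],"jaw":0.5},{"linear":[0,0,0],"rotation":[0,0,0],"jaw":0.7},{"linear":[0,0,0],"rotation":[0,0,0],"jaw":0.7},{"linear":[0,0,0],"rotation":[0,0,0],"jaw":0.7},{"linear":[0,0,0],"rotation":[0,0,0],"jaw":0.7}]' 30; python3 go.py
python3 -m jog '[{"linear":[0,0,-5],"rotation":[0,0,0],"jaw":0.7},{"linear":[0,0,-15],"rotation":[0,0,0],"jaw":0.7},{"linear":[0,0,-25],"rotation":[0,0,0],"jaw":0.7},{"linear":[0,0,-25],"rotation":[0,0,0],"jaw":0.7},{"linear":[0,0,-10],"rotation":[0,0,0],"jaw":0.7},{"linear":[0,0,0],"rotation":[0,0,0],"jaw":0.7},{"linear":[0,0,0],"rotation":[0,0,0],"jaw":0.7},{"linear":[0,0,0],"rotation":[0,0,0],"jaw":0.7}]'; python3 go.py .389 .240 .14 90
python3 - <<'E'
from m import *
p,d=viewer.camera("side"); cv2.imwrite("pics/side10.png",cv2.resize(p[50:220,200:350,::-1],None,fx=3.5,fy=3.5,interpolation=cv2.INTER_CUBIC))
E
```

```text
time: 28.9
position: [0.6921, -0.0623, 0.0648]
ee_rot: [0.707, 0.707, -0.0, -0.0]
ft_force: [-3.3, 0.3, 5.4]
finger_gap: 0.0629
t 28.90 pos [692.1 -62.3  64.8] yaw 89.99 tilt 0.01 F [-3.3  0.3  5.4] gap 62.9 q [-0.09  0.74  0.32  1.15 -0.    1.48]
time: 29.9
position: [0.6915, -0.0622, 0.1428]
ee_rot: [0.707, 0.707, -0.001, -0.001]
ft_force: [-0.0, 0.5, -1.3]
finger_gap: 0.063
t 29.90 pos [691.5 -62.2 142.8] yaw 89.99 tilt 0.15 F [-0.   0.5 -1.3] gap 63.0 q [-0.09  0.69  0.43  1.32  0.    1.48]
shift now-axes mm [ 302.1 -302.6    3.6] | after-turn axes [ 302.2 -302.5    2.8] rotvec deg [-0.15 -0.01 -0.01]
```

View pics/side10.png

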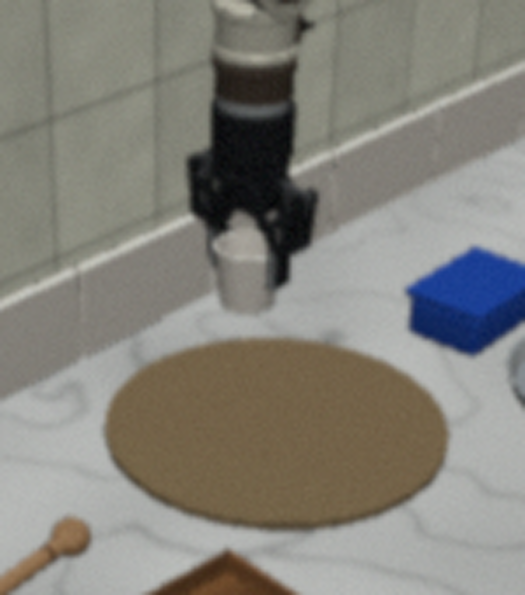

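The cup hangs upright in the fingers. Moving to the tray.

```bash
python3 -m jog '[{"linear":[15,-15,0],"rotation":[0,0,0],"jaw":0.7},{"linear":[25,-25,0],"rotation":[0,0,0],"jaw":0.7},{"linear":[28,-28,0],"rotation":[0,0,0],"jaw":0.7},{"linear":[28,-28,0],"rotation":[0,0,0],"jaw":0.7},{"linear":[28,-28,0],"rotation":[0,0,0],"jaw":0.7},{"linear":[28,-28,0],"rotation":[0,0,0],"jaw":0.7},{"linear":[28,-28,0],"rotation":[0,0,0],"jaw":0.7},{"linear":[28,-28,0],"rotation":[0,0,0],"jaw":0.7}]'
python3 -m jog '[{"linear":[28,-28,0],"rotation":[0,0,0],"jaw":0.7},{"linear":[28,-28,0],"rotation":[0,0,0],"jaw":0.7},{"linear":[20,-20,0],"rotation":[0,0,0],"jaw":0.7},{"linear":[15,-15,0],"rotation":[0,0,0],"jaw":0.7},{"linear":[0,0,0],"rotation":[0,0,0],"jaw":0.7},{"linear":[0,0,0],"rotation":[0,0,0],"jaw":0.7},{"linear":[0,0,0],"rotation":[0,0,0],"jaw":0.7},{"linear":[0,0,0],"rotation":[0,0,0],"jaw":0.7}]'; python3 go.py .3907 .2385 .045 90
python3 - <<'E'
from m import *
for n,(a,b,c,e) in [("top",(170,280,150,290)),("side",(70,300,180,360))]:
    p,d=viewer.camera(n); np.savez(n+"11.npz",p=p,d=d)
    f=4 if n=="top" else 2.6
    cv2.imwrite(f"pics/{n}11.png",cv2.resize(p[a:b,c:e,::-1],None,fx=f,fy=f,interpolation=cv2.INTER_CUBIC))
E
```

```text
time: 30.95
position: [0.4831, 0.1466, 0.1441]
ee_rot: [0.707, 0.707, -0.0, -0.0]
ft_force: [0.7, 0.5, -1.4]
finger_gap: 0.0629
time: 31.95
position: [0.3938, 0.2364, 0.1443]
ee_rot: [0.708, 0.707, -0.0, 0.0]
ft_force: [-0.3, -0.0, -1.2]
finger_gap: 0.0627
t 31.95 pos [393.8 236.4 144.3] yaw 89.92 tilt 0.00 F [-0.3 -0.  -1.2] gap 62.7 q [ 0.54  0.24 -0.29  1.04 -0.    2.11]
shift now-axes mm [ 2.1 -3.1 99.3] | after-turn axes [ 2.1 -3.1 99.3] rotvec deg [ 0.    0.   -0.08]
```

View pics/side11.png

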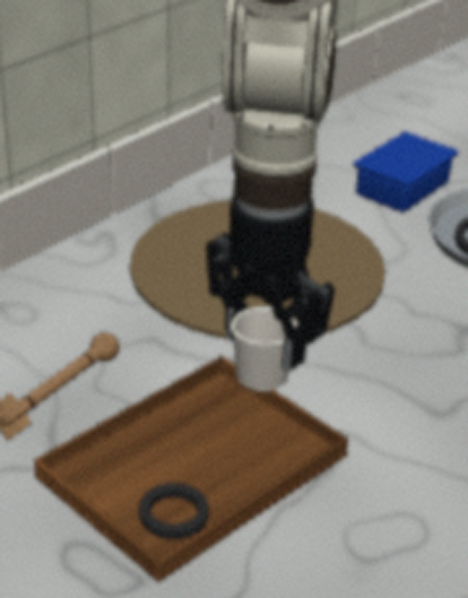

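```bash
python3 -m jog '[{"linear":[2,-3,10],"rotation":[0,0,0],"jaw":0.7},{"linear":[0,0,15],"rotation":[0,0,0],"jaw":0.7},{"linear":[0,0,20],"rotation":[0,0,0],"jaw":0.7},{"linear":[0,0,20],"rotation":[0,0,0],"jaw":0.7},{"linear":[0,0,15],"rotation":[0,0,0],"jaw":0.7},{"linear":[0,0,9],"rotation":[0,0,0],"jaw":0.7},{"linear":[0,0,5],"rotation":[0,0,0],"jaw":0.7},{"linear":[0,0,0],"rotation":[0,0,0],"jaw":0.7}]'; python3 go.py .3907 .2385 .0448 90
```

```text
time: 33.05
position: [0.3902, 0.2388, 0.0502]
ee_rot: [0.707, 0.707, -0.0, -0.0]
ft_force: [-1.0, 0.1, -2.3]
finger_gap: 0.063
t 33.05 pos [390.2 238.8  50.2] yaw 89.99 tilt 0.02 F [-1.   0.1 -2.3] gap 63.0 q [ 0.55  0.36 -0.42  0.8   0.    2.12]
shift now-axes mm [-0.3  0.5  5.4] | after-turn axes [-0.3  0.5  5.4] rotvec deg [-0.02  0.01 -0.01]
```

```bash
python3 -m jog '[{"linear":[0,0,1.2],"rotation":[0,0,0],"jaw":0.7},{"linear":[0,0,1],"rotation":[0,0,0],"jaw":0.7},{"linear":[0,0,1],"rotation":[0,0,0],"jaw":0.7},{"linear":[0,0,0.7],"rotation":[0,0,0],"jaw":0.7},{"linear":[0,0,0.5],"rotation":[0,0,0],"jaw":0.7},{"linear":[0,0,0.3],"rotation":[0,0,0],"jaw":0.7},{"linear":[0,0,0],"rotation":[0,0,0],"jaw":0.7},{"linear":[0,0,0],"rotation":[0,0,0],"jaw":0.7}]'; python3 go.py .3907 .2385 .0448 90
```

```text
time: 34.05
position: [0.3903, 0.2388, 0.0456]
ee_rot: [0.707, 0.707, -0.0, 0.0]
ft_force: [0.0, 0.4, -1.7]
finger_gap: 0.0628
t 34.05 pos [390.3 238.8  45.6] yaw 89.99 tilt 0.00 F [ 0.   0.4 -1.7] gap 62.8 q [ 0.55  0.36 -0.42  0.79 -0.    2.12]
shift now-axes mm [-0.3  0.4  0.8] | after-turn axes [-0.3  0.4  0.8] rotvec deg [-0.    0.   -0.01]
```

Not yet in contact (about 1.4 N is the cup's weight). Creeping further.

```bash
python3 -m jog '[{"linear":[0,0,0.5],"rotation":[0,0,0],"jaw":0.7},{"linear":[0,0,0.3],"rotation":[0,0,0],"jaw":0.7},{"linear":[0,0,0.3],"rotation":[0,0,0],"jaw":0.7},{"linear":[0,0,0.2],"rotation":[0,0,0],"jaw":0.7},{"linear":[0,0,0],"rotation":[0,0,0],"jaw":0.7},{"linear":[0,0,0],"rotation":[0,0,0],"jaw":0.7},{"linear":[0,0,0],"rotation":[0,0,0],"jaw":0.7},{"linear":[0,0,0],"rotation":[0,0,0],"jaw":0.7}]'; python3 go.py .3907 .2385 .0448 90; python3 go.py
```

```text
time: 35.05
position: [0.3903, 0.239, 0.0448]
ee_rot: [0.707, 0.707, 0.0, -0.0]
ft_force: [-2.1, -1.6, 4.7]
finger_gap: 0.063
t 35.05 pos [390.3 239.   44.8] yaw 89.99 tilt 0.03 F [-2.1 -1.6  4.7] gap 63.0 q [ 0.55  0.36 -0.42  0.78  0.    2.12]
shift now-axes mm [-0.5  0.4 -0. ] | after-turn axes [-0.5  0.4 -0. ] rotvec deg [ 0.01 -0.03 -0.01]
t 35.05 pos [390.3 239.   44.8] yaw 89.99 tilt 0.03 F [-2.1 -1.6  4.7] gap 63.0 q [ 0.55  0.36 -0.42  0.78  0.    2.12]
```

Floor contact (net +6 N). Releasing gently.

```bash
python3 -m jog '[{"linear":[0,0,0],"rotation":[0,0,0],"jaw":0.25},{"linear":[0,0,0],"rotation":[0,0,0],"jaw":0.2},{"linear":[0,0,0],"rotation":[0,0,0],"jaw":0.12},{"linear":[0,0,0],"rotation":[0,0,0],"jaw":0.05},{"linear":[0,0,0],"rotation":[0,0,0],"jaw":0.02},{"linear":[0,0,-8],"rotation":[0,0,0],"jaw":0.02},{"linear":[0,0,-20],"rotation":[0,0,0],"jaw":0.02},{"linear":[0,0,-40],"rotation":[0,0,0],"jaw":0.02}]'; python3 go.py .62 .3095 .14 96.2
```

```text
time: 36.05
position: [0.3891, 0.2381, 0.1122]
ee_rot: [0.707, 0.707, -0.002, -0.0]
ft_force: [0.7, 0.6, 0.7]
finger_gap: 0.0835
t 36.05 pos [389.1 238.1 112.2] yaw 89.99 tilt 0.21 F [0.7 0.6 0.7] gap 83.5 q [ 0.55  0.27 -0.34  0.96 -0.    2.12]
shift now-axes mm [ 71.4 230.8 -28.7] | after-turn axes [ 46.  237.2 -27.8] rotvec deg [-0.18  0.1  -6.21]
```

```bash
python3 -m jog '[{"linear":[0,0,-40],"rotation":[0,0,-6.2],"jaw":0.1},{"linear":[9,45,0],"rotation":[0,0,0],"jaw":0.3},{"linear":[9,45,0],"rotation":[0,0,0],"jaw":0.4},{"linear":[9,45,0],"rotation":[0,0,0],"jaw":0.4},{"linear":[9,45,0],"rotation":[0,0,0],"jaw":0.4},{"linear":[9,45,0],"rotation":[0,0,0],"jaw":0.4},{"linear":[1,12,20],"rotation":[0,0,0],"jaw":0.4},{"linear":[0,0,0],"rotation":[0,0,0],"jaw":0.4}]'; python3 go.py .62 .3095 .023 96.2
python3 - <<'E'
from m import *
for n,(a,b,c,e) in [("top",(150,280,150,290)),("side",(70,300,150,350))]:
    p,d=viewer.camera(n); np.savez(n+"12.npz",p=p,d=d)
    f=4 if n=="top" else 2.6
    cv2.imwrite(f"pics/{n}12.png",cv2.resize(p[a:b,c:e,::-1],None,fx=f,fy=f,interpolation=cv2.INTER_CUBIC))
    W=world(n,cv2.medianBlur(d,3))
    m=(np.hypot(W[...,0]-.39,W[...,1]-.239)<.05)&(W[...,2]>.055)&(W[...,2]<.08)
    Q=W[m]; print(n,len(Q),fitc(Q),Q[:,2].max(),Q.mean(0))
E
```

```text
time: 37.05
position: [0.6192, 0.309, 0.1289]
ee_rot: [0.668, 0.744, -0.003, -0.001]
ft_force: [0.2, -1.2, -0.8]
finger_gap: 0.0513
t 37.05 pos [619.2 309.  128.9] yaw 96.16 tilt 0.38 F [ 0.2 -1.2 -0.8] gap 51.3 q [0.46 0.7  0.41 1.29 0.   1.93]
shift now-axes mm [  0.7   1.5 105.8] | after-turn axes [  0.4   0.8 105.9] rotvec deg [-0.36  0.13 -0.04]m.py:6: RuntimeWarning: Mean of empty slice.
  s=least_squares(f,[*P.mean(0)[:2],.05],loss='soft_l1',f_scale=.002)
  ret = um.true_divide(
Traceback (most recent call last):
  File "m.py", line 6, in fitc
    s=least_squares(f,[*P.mean(0)[:2],.05],loss='soft_l1',f_scale=.002)
ValueError: Initial guess is outside of provided bounds
```

View pics/top12.png

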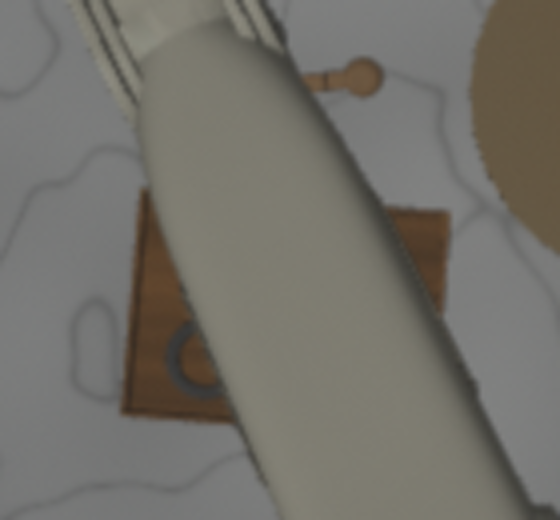

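The top view is blocked by the arm, so I'll use the side camera.

Run:
```python
from m import *
n="side"; p,d=viewer.camera(n); np.savez(n+"12.npz",p=p,d=d)
cv2.imwrite(f"pics/{n}12.png",cv2.resize(p[70:300,150:350,::-1],None,fx=2.6,fy=2.6,interpolation=cv2.INTER_CUBIC))
W=world(n,cv2.medianBlur(d,3))
m=(np.hypot(W[...,0]-.39,W[...,1]-.239)<.05)&(W[...,2]>.055)&(W[...,2]<.08)
Q=W[m]; print(n,len(Q),fitc(Q,.031),Q[:,2].max(),Q.mean(0))
```

```text
side 208 [0.39178055 0.24252333] 0.06735646128847997 [0.39287186 0.24193357 0.06185618]
```

View pics/side12.png

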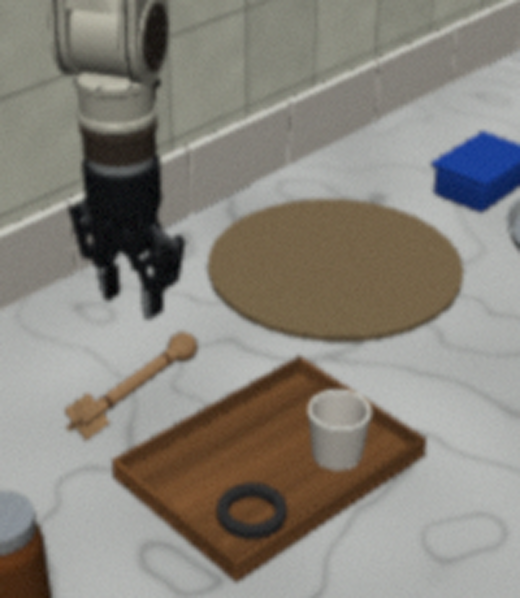

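The cup stands upright at (338,430) and the churner's rod lies under the fingers. Descending.

```bash
python3 -m jog '[{"linear":[0.4,1,15],"rotation":[0,0,0],"jaw":0.4},{"linear":[0,0,25],"rotation":[0,0,0],"jaw":0.4},{"linear":[0,0,25],"rotation":[0,0,0],"jaw":0.4},{"linear":[0,0,20],"rotation":[0,0,0],"jaw":0.4},{"linear":[0,0,12],"rotation":[0,0,0],"jaw":0.4},{"linear":[0,0,5],"rotation":[0,0,0],"jaw":0.4},{"linear":[0,0,0],"rotation":[0,0,0],"jaw":0.4},{"linear":[0,0,0],"rotation":[0,0,0],"jaw":0.4}]'; python3 go.py .62 .3095 .0235 96.2
```

```text
time: 38.15
position: [0.6225, 0.311, 0.0314]
ee_rot: [0.668, 0.744, 0.001, 0.0]
ft_force: [-0.5, 0.8, 0.7]
finger_gap: 0.0516
t 38.15 pos [622.5 311.   31.4] yaw 96.19 tilt 0.11 F [-0.5  0.8  0.7] gap 51.6 q [ 0.46  0.78  0.29  1.08 -0.    1.93]
shift now-axes mm [-1.2 -2.7  7.9] | after-turn axes [-1.2 -2.7  7.9] rotvec deg [ 0.1  -0.04 -0.01]
```

```bash
python3 -m jog '[{"linear":[-1,-2.5,4],"rotation":[0,0,0],"jaw":0.4},{"linear":[0,0,3.5],"rotation":[0,0,0],"jaw":0.4},{"linear":[0,0,0],"rotation":[0,0,0],"jaw":0.5},{"linear":[0,0,0],"rotation":[0,0,0],"jaw":0.6},{"linear":[0,0,0],"rotation":[0,0,0],"jaw":0.7},{"linear":[0,0,0],"rotation":[0,0,0],"jaw":0.8},{"linear":[0,0,0],"rotation":[0,0,0],"jaw":1},{"linear":[0,0,0],"rotation":[0,0,0],"jaw":1}]' 50; python3 go.py
python3 -m jog '[{"linear":[0,0,0],"rotation":[0,0,0],"jaw":1},{"linear":[0,0,-10],"rotation":[0,0,0],"jaw":1},{"linear":[0,0,-20],"rotation":[0,0,0],"jaw":1},{"linear":[0,0,-30],"rotation":[0,0,0],"jaw":1},{"linear":[0,0,-30],"rotation":[0,0,0],"jaw":1},{"linear":[0,0,-30],"rotation":[0,0,0],"jaw":1},{"linear":[0,0,0],"rotation":[0,0,0],"jaw":1},{"linear":[0,0,0],"rotation":[0,0,0],"jaw":1}]'; python3 go.py .478 .2915 .14 85.3
python3 - <<'E'
from m import *
n="side"; p,d=viewer.camera(n); np.savez(n+"13.npz",p=p,d=d)
cv2.imwrite(f"pics/{n}13.png",cv2.resize(p[70:300,150:350,::-1],None,fx=2.6,fy=2.6,interpolation=cv2.INTER_CUBIC))
E
```

```text
time: 39.15
position: [0.6196, 0.3095, 0.0231]
ee_rot: [0.668, 0.744, 0.0, 0.0]
ft_force: [-0.5, 0.3, -0.0]
finger_gap: 0.0139
t 39.15 pos [619.6 309.5  23.1] yaw 96.19 tilt 0.02 F [-0.5  0.3 -0. ] gap 13.9 q [0.46 0.78 0.27 1.06 0.   1.93]
time: 40.15
position: [0.6191, 0.3092, 0.1421]
ee_rot: [0.668, 0.744, -0.001, -0.0]
ft_force: [-0.3, -0.7, -1.9]
finger_gap: 0.0139
t 40.15 pos [619.1 309.2 142.1] yaw 96.19 tilt 0.06 F [-0.3 -0.7 -1.9] gap 13.9 q [0.46 0.69 0.42 1.31 0.   1.93]
shift now-axes mm [  -2.3 -142.2    2.2] | after-turn axes [ -29.2 -139.2    2.1] rotvec deg [-0.06  0.03 10.89]
```

View pics/side13.png

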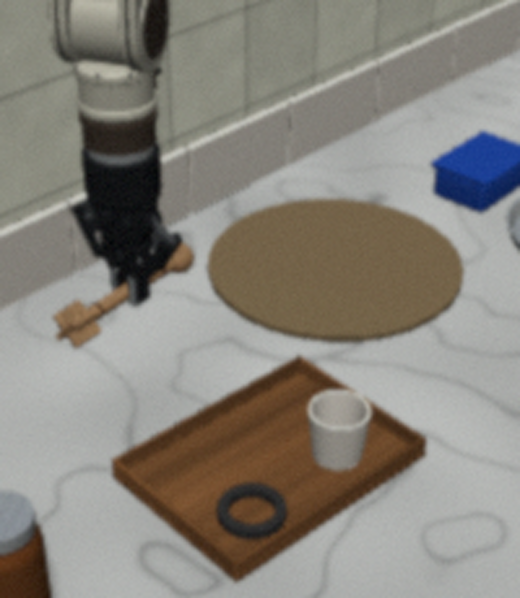

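The churner is held level. Turning it to the tray's axis and moving over.

```bash
python3 -m jog '[{"linear":[0,0,0],"rotation":[0,0,5.5],"jaw":1},{"linear":[0,0,0],"rotation":[0,0,5.4],"jaw":1},{"linear":[-6,-28,0],"rotation":[0,0,0],"jaw":1},{"linear":[-6,-28,0],"rotation":[0,0,0],"jaw":1},{"linear":[-6,-28,0],"rotation":[0,0,0],"jaw":1},{"linear":[-6,-28,0],"rotation":[0,0,0],"jaw":1},{"linear":[-5,-27,0],"rotation":[0,0,0],"jaw":1},{"linear":[0,0,0],"rotation":[0,0,0],"jaw":1}]'
python3 -m jog '[{"linear":[0,0,20],"rotation":[0,0,0],"jaw":1},{"linear":[0,0,20],"rotation":[0,0,0],"jaw":1},{"linear":[0,0,0],"rotation":[0,0,0],"jaw":1},{"linear":[0,0,0],"rotation":[0,0,0],"jaw":1},{"linear":[0,0,0],"rotation":[0,0,0],"jaw":1},{"linear":[0,0,0],"rotation":[0,0,0],"jaw":1},{"linear":[0,0,0],"rotation":[0,0,0],"jaw":1},{"linear":[0,0,0],"rotation":[0,0,0],"jaw":1}]'; python3 go.py .478 .2915 .0285 85.3
python3 - <<'E'
from m import *
for n,(a,b,c,e),f in [("top",(150,280,150,290),4),("side",(70,300,150,350),2.6)]:
    p,d=viewer.camera(n); np.savez(n+"14.npz",p=p,d=d)
    cv2.imwrite(f"pics/{n}14.png",cv2.resize(p[a:b,c:e,::-1],None,fx=f,fy=f,interpolation=cv2.INTER_CUBIC))
E
```

```text
time: 41.2
position: [0.476, 0.291, 0.1414]
ee_rot: [0.735, 0.678, -0.002, -0.0]
ft_force: [0.4, -0.4, -0.6]
finger_gap: 0.014
time: 42.2
position: [0.4787, 0.2919, 0.103]
ee_rot: [0.736, 0.677, 0.0, 0.0]
ft_force: [0.1, -0.6, -0.6]
finger_gap: 0.0137
t 42.20 pos [478.7 291.9 103. ] yaw 85.29 tilt 0.02 F [ 0.1 -0.6 -0.6] gap 13.7 q [ 0.55  0.46 -0.07  1.03  0.    2.2 ]
shift now-axes mm [-0.5 -0.7 74.5] | after-turn axes [-0.5 -0.6 74.5] rotvec deg [ 0.01 -0.01 -0.01]
```

View pics/side14.png

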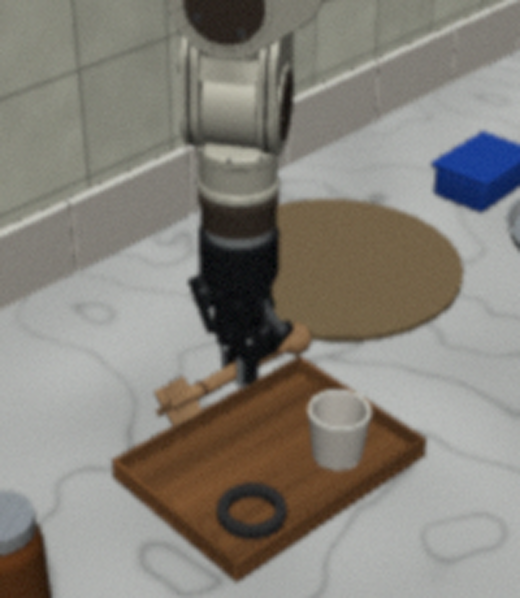

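View pics/top14.png

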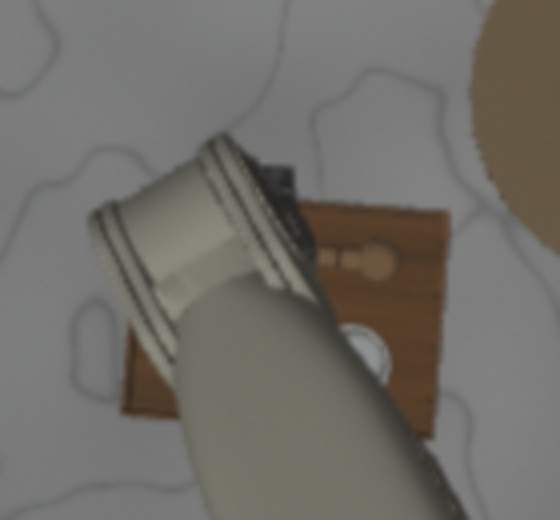

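```bash
python3 -m jog '[{"linear":[0,0,10],"rotation":[0,0,0],"jaw":1},{"linear":[0,0,18],"rotation":[0,0,0],"jaw":1},{"linear":[0,0,18],"rotation":[0,0,0],"jaw":1},{"linear":[0,0,14],"rotation":[0,0,0],"jaw":1},{"linear":[0,0,7],"rotation":[0,0,0],"jaw":1},{"linear":[0,0,3],"rotation":[0,0,0],"jaw":1},{"linear":[0,0,0],"rotation":[0,0,0],"jaw":1},{"linear":[0,0,0],"rotation":[0,0,0],"jaw":1}]'; python3 go.py .478 .2915 .0281 85.3
```

```text
time: 43.3
position: [0.4791, 0.2922, 0.0334]
ee_rot: [0.736, 0.677, 0.001, 0.0]
ft_force: [0.9, -0.7, -1.1]
finger_gap: 0.0142
t 43.30 pos [479.1 292.2  33.4] yaw 85.29 tilt 0.08 F [ 0.9 -0.7 -1.1] gap 14.2 q [ 0.55  0.54 -0.15  0.88  0.    2.2 ]
shift now-axes mm [-0.8 -1.1  5.3] | after-turn axes [-0.8 -1.   5.3] rotvec deg [ 0.06 -0.04 -0.01]
```

```bash
python3 -m jog '[{"linear":[0,0,2],"rotation":[0,0,0],"jaw":1},{"linear":[0,0,1.5],"rotation":[0,0,0],"jaw":1},{"linear":[0,0,1],"rotation":[0,0,0],"jaw":1},{"linear":[0,0,0.5],"rotation":[0,0,0],"jaw":1},{"linear":[0,0,0],"rotation":[0,0,0],"jaw":1},{"linear":[0,0,0],"rotation":[0,0,0],"jaw":1},{"linear":[0,0,0],"rotation":[0,0,0],"jaw":1},{"linear":[0,0,0],"rotation":[0,0,0],"jaw":1}]'; python3 go.py .478 .2915 .0281 85.3
```

```text
time: 44.3
position: [0.4786, 0.2919, 0.028]
ee_rot: [0.736, 0.677, 0.0, 0.0]
ft_force: [-2.1, -1.0, 3.3]
finger_gap: 0.0143
t 44.30 pos [478.6 291.9  28. ] yaw 85.29 tilt 0.01 F [-2.1 -1.   3.3] gap 14.3 q [ 0.55  0.55 -0.16  0.87  0.    2.2 ]
shift now-axes mm [-0.4 -0.6 -0.1] | after-turn axes [-0.4 -0.6 -0.1] rotvec deg [ 0.   -0.   -0.01]
```

```bash
python3 -m jog '[{"linear":[0,0,0],"rotation":[0,0,0],"jaw":0.8},{"linear":[0,0,0],"rotation":[0,0,0],"jaw":0.65},{"linear":[0,0,0],"rotation":[0,0,0],"jaw":0.65},{"linear":[0,0,0],"rotation":[0,0,0],"jaw":0.65},{"linear":[0,0,-10],"rotation":[0,0,0],"jaw":0.65},{"linear":[0,0,-30],"rotation":[0,0,0],"jaw":0.65},{"linear":[0,0,-50],"rotation":[0,0,0],"jaw":0.65},{"linear":[0,0,-50],"rotation":[0,0,0],"jaw":0.65}]'
python3 -m jog '[{"linear":[0,0,-30],"rotation":[0,0,0],"jaw":0.5},{"linear":[-50,0,0],"rotation":[0,0,0],"jaw":0.5},{"linear":[-50,0,0],"rotation":[0,0,0],"jaw":0.5},{"linear":[-50,0,0],"rotation":[0,0,0],"jaw":0.5},{"linear":[-50,0,0],"rotation":[0,0,0],"jaw":0.5},{"linear":[-50,0,0],"rotation":[0,0,0],"jaw":0.5},{"linear":[-50,0,0],"rotation":[0,0,0],"jaw":0.5},{"linear":[0,0,0],"rotation":[0,0,0],"jaw":0.5}]'; python3 go.py
python3 - <<'E'
from m import *
for n,(a,b,c,e),f in [("top",(110,270,100,460),2.2),("side",(90,330,120,440),2.4)]:
    p,d=viewer.camera(n); np.savez(n+"15.npz",p=p,d=d)
    cv2.imwrite(f"pics/{n}15.png",cv2.resize(p[a:b,c:e,::-1],None,fx=f,fy=f,interpolation=cv2.INTER_CUBIC))
E
```

```text
time: 45.3
position: [0.4785, 0.2918, 0.1698]
ee_rot: [0.736, 0.677, 0.0, 0.0]
ft_force: [0.9, -0.8, -0.1]
finger_gap: 0.03
time: 46.3
position: [0.4537, -0.0099, 0.1987]
ee_rot: [0.738, 0.675, 0.0, 0.001]
ft_force: [0.7, 0.3, 0.7]
finger_gap: 0.0426
t 46.30 pos [453.7  -9.9 198.7] yaw 84.95 tilt 0.07 F [0.7 0.3 0.7] gap 42.6 q [-0.02  0.18 -0.21  1.18 -0.    1.64]
```

View pics/side15.png

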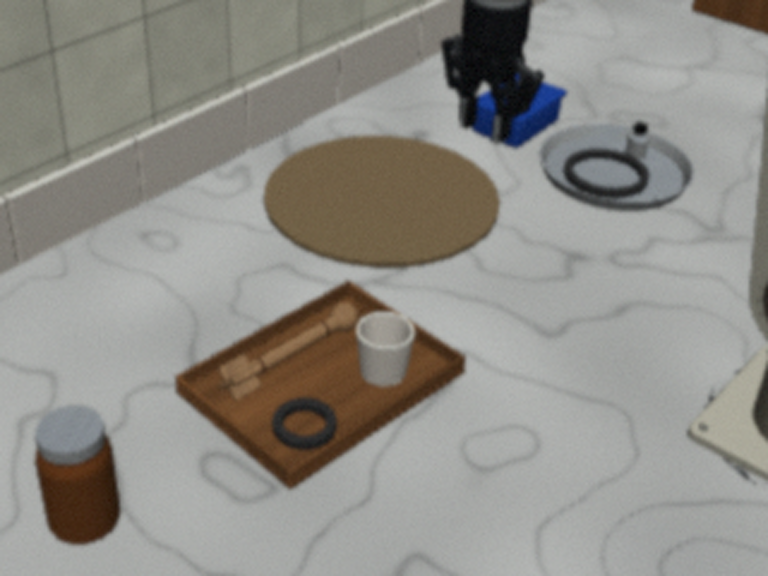

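View pics/top15.png

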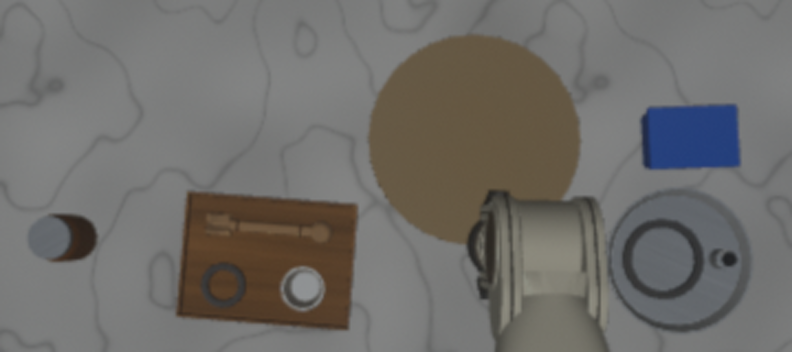

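All five pieces look right: the churner at (268,228), ring (223,284) and cup (302,288) in the wooden tray, and the ring (662,258) and whistle (725,258) in the steel tray. One last numeric check.

Run:
```python
from m import *
z=np.load("top15.npz"); W=world("top",cv2.medianBlur(z['d'],3)); H=W[...,2]
def near(c,r): return np.hypot(W[...,0]-c[0],W[...,1]-c[1])<r
ct=near((.6115,-.3347),.1)&(H>.03)&(W[...,0]>.55); print("cont",cv2.minAreaRect((W[biggest(ct)][:,:2]*1000).astype(np.float32)))
print("jar",W[near((.466,.59),.06)&(H>.1)].mean(0))
m=biggest(near((.478,.292),.115)&(abs(W[...,0]-.478)<.035)&(H>.012)); Q=W[m]; print("churner",cv2.minAreaRect((Q[:,:2]*1000).astype(np.float32)))
rod=Q[abs(Q[:,1]-.292)<.04]; print("rod top z",np.median(rod[:,2]), "left/right", [np.quantile(Q[(Q[:,1]-.292)*s>.05][:,2],.9) for s in (1,-1)])
c=W[near((.39,.239),.035)&(H>.055)]; print("cup rim",np.median(c[:,2]),fitc(c))
print("ring tops",np.median(W[near((.394,.364),.034)&~near((.394,.364),.024)][:,2]),np.median(W[near((.4305,-.297),.058)&~near((.4305,-.297),.05)][:,2]))
from rig import job_done; job_done()
```

```text
cont ((611.4031982421875, -334.9741516113281), (92.51567840576172, 132.5554656982422), 1.6182737350463867)
jar [0.46626511 0.59114582 0.11993298]
churner ((480.2275390625, 293.1496276855469), (186.78749084472656, 32.111572265625), 85.30111694335938)
rod top z 0.02969016153258234 left/right [np.float64(0.037728358494141155), np.float64(0.039259026563311636)]
cup rim 0.06213001315877533 [0.39114117 0.23990024 0.02901996]
ring tops 0.017338766925046312 0.016693412291958087
the job is handed in; nothing more can be done
```

Both kits are made up and I handed the job in at about 46 s on the robot's clock. I moved the pieces in the order you listed them:

- **Round steel tray:** the wide ring lies flat with its top at z ≈ 16.7 mm (16 expected). The whistle stands upright beside it, not touching, with its top at about 56–57 mm (54 expected).
- **Oblong wooden tray:** the narrow ring lies flat with its top at z ≈ 17.3 mm (17 expected). I lowered the cup until it touched the floor, then let go, and it stands upright. The churner lies level along the far side.

The container and the jar stayed within 0.5 mm of their starting positions, and the gripper had drawn clear of everything before I handed in.

No check failed. The two cameras disagreed by about 4 mm in y. I trusted the top camera, less about 1.5 mm, because it agreed with where the gripper had centred the rings. The median depth reading on the cup's rim was 62 mm against the 65 mm expected, but those points include the inside wall, and the side camera read 67 mm at most.

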